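# Line up the index collar and pin it

## Task

Lock the indexing fixture: take the red-headed index pin from its wooden stand and put it into the guide hole in the fixture's cover, where the loose collar inside will stop it short. Then spin the collar gently with the black knob until one of its hidden cross-holes comes under the pin and lets it sink, and press the pin straight down until its head sits fully home on the cover, without forcing the pin at any point and without disturbing the tools around.

Things in the scene. Friction and masses are not known exactly. Their poses are not given: they have to be found in the camera images.
- fixture: Indexing fixture, fixed to the bench: blue block with aluminium cover, 152 x 152 mm and 56 mm tall (foot plate 180 x 130 mm), round black knob in the middle, guide hole near one edge. Origin at the centre of its underside; z up; the guide hole lies 60 mm from the middle along its own -y. Over 30 N summed over the contacts of pin and fixture is forcing; a side push by the collar counts about 2.5-fold (0.7 N m at the knob)
- collar_axis (a point): Hidden inside: axis of the loose collar at its flange's top, 35 mm above the bench, 21 mm below the cover's top. Six equal cross-holes, 12 mm wide, 60 degrees apart, 60 mm from the axis. Their angle is not measured and no mark shows it; at the start each is 0.25 rad or more from the guide hole. Point and axes belong to the fixed fixture
- plug_top (a point): Hidden: where the top of a friction plug starts, under the guide hole, 28 mm below the cover's top, just under the collar. It stops the pin again after it has sunk into a cross-hole; a push of about 5 N moves it down and it stays there. The point does not move
- guide_mouth (a point): Centre of the guide hole's mouth, on the cover's top face, 56 mm above the bench. Hole 11.4 mm wide with a small chamfer, straight down through the 20 mm thick cover. z up, axes as the fixture's; the knob lies along its +y, 60 mm away
- knob_centre (a point): Centre of the round black knob (48 mm across, from 62 to 94 mm above the bench), half-way along its grip, 80 mm above the bench, on the collar's upright axis. It turns the collar either way, no end stops, about 0.05 N m of friction, and stops dead once the pin has sunk into a cross-hole. Point and axes are fixed and do not turn with it
- pin: Steel index pin with red round head: head 18 mm across and 24 mm tall, shaft 10 mm across and 39 mm long below it with a 3 mm tapered tip, 60 g. Origin at the centre of the head (12 mm above the head's underside, 51 mm above the tip), z up along the pin, head on top. It stands loosely in its stand. In the guide hole the head's underside is about 18 mm above the cover while the tip rests on the collar, 11 mm after sinking into a cross-hole, 0 when home
- pin_head (a point): Centre of the red pin's head, the same point as pin: where to grasp it
- stand: Fixed wooden block 64 x 64 mm, 42 mm tall, that holds the pin upright in a 12 mm wide, 26 mm deep hole in the middle of its top. Origin at the centre of its underside
- tape_roll: Brown roll of packing tape lying flat, 108 mm across, 48 mm tall; a bystander. Origin at the centre of its underside
- marker_red: Black marker pen with a red band, 14 x 136 x 15 mm, lying; a bystander. Origin under its middle, length along y
- caliper: Steel caliper, 76 x 229 x 9 mm, lying; a bystander. Origin under its middle, length along y
- nut_driver: Nut driver with red and black handle, 29 x 196 x 29 mm, lying; a bystander. Origin under its middle, length along y

How it is judged (in metres and radians):
On the way:
1. the pin stands upright in the guide hole (horizontal distance between pin and guide_mouth below 0.004 m and z of pin in the frame of guide_mouth below 0.036 m and angle between pin's own z axis and vertical below 0.15 rad), for 0.2 s.
At the end, for the whole second after the job is handed in: The pin is through guide hole and collar with its head home on the cover (underside within 2 mm of it, within 3 mm of the hole's centre, upright within 0.12 rad), released and at rest (horizontal distance between pin and guide_mouth below 0.003 m and z of pin in the frame of guide_mouth below 0.014 m and angle between pin's own z axis and vertical below 0.12 rad and linear speed of pin below 0.01 m/s); the robot touches nothing.
It fails at once if the pin is forced: more than 30 N in all at the contacts between the pin and the fixture (cover, collar and plug) (contact force between pin and fixture above 30 N).
It fails at once if the tape roll is moved more than 20 mm (distance of tape_roll from where it was at the start of the episode above 0.02 m).
It fails at once if the marker red is moved more than 20 mm (distance of marker_red from where it was at the start of the episode above 0.02 m).
It fails at once if the caliper is moved more than 20 mm (distance of caliper from where it was at the start of the episode above 0.02 m).
It fails at once if the nut driver is moved more than 20 mm (distance of nut_driver from where it was at the start of the episode above 0.02 m).
It also fails if it takes over 72 s, if anything falls off the work surface, if the arm or the gripper's body presses on something with over 40 N, if the wrist force passes 120 N, or if a joint passes its speed limit or range.

## Robot

A 7-joint arm with a two-finger parallel gripper is mounted at the origin on a cart in front of the work surface, level with it; the furniture and walls round the work are solid. World frame = base frame: x ahead of the robot, y to its left, z up, the work surface at z = 0. Lengths are in mm, angles in rad, forces in N, time in s.
With the tool pointing down it reaches from about 400 to 875 mm from the base axis. Payload 4.4 kg.
Tool frame: the origin (TCP) lies at the very end of the fingers, on their centre line; the grasp point (between the pads) lies 19 mm behind it; y points along the fingers, z is the direction in which the jaws open and shut, and the axes are right-handed (so a half turn about y gives the same grasp; the last joint's range is limited). The gripper opens to 85 mm and grips with 20 to 120 N. Pads are 22 mm wide; open, the fingers measure 114 mm over their backs; the gripper's body (76 mm by 85 mm) begins 54 mm behind the grasp point. The pads swing forward as they close: fully open they stand 13 mm farther back than shut.
Start: joints at [1.219, 0.628, 0.038, 1.517, -0.027, 0.996, -0.02], TCP at [183.279, -623.64, 231.313] pointing down, gripper open.
Joint ranges: [-3.06, 3.06], [-0.37, 2.12], [-1.25, 1.32], [0.18, 2.47], [-1.1, 4.24], [0.23, 1.98], [-2.94, 2.94]. Speed limits (rad/s): [2.57, 2.57, 3.14, 3.14, 3.14, 3.14, 3.14].

## Interface

Orientations are given as [roll, pitch, yaw] about the fixed x, y, z axes, in that order (R = Rz(yaw) Ry(pitch) Rx(roll)).
In Python, from cell import read_state, get_image, finish_job gives the robot as it stands. The module is installed in compiled form; this text tells all that it offers.
- The arm moves only by the tool servo_tool, never from a script. Its argument "increments" is a list of rows, each an object of numbers: "dx", "dy", "dz": the shift along the world's x, y, z in cm; "ax", "ay", "az": the turn, a rotation vector about the world's x, y, z in rad; "claw": the closure, from -1 (fully open) to 1 (shut). A call has 1 to 8 rows; each row is the pose to reach, as a shift and turn from the pose commanded when the call began; what a row does not reach only later rows make up. A row lasts 1/12 s, in which the tool goes at most 41.7 mm and 7.16 degrees, less where a joint would pass 70% of its speed; a pose out of reach is approached as far as the arm can. A call with a gripper value outside its range is refused whole. The fingers move at their own pace and stop on an object; the grip force is fixed at half the most. Time passes only in rows, so rows that repeat a pose let the fingers close. It gives the time, the measured TCP pose, the force and the opening at its end, in the units of the state.
- read_state(): the state, without advancing time (a new reading comes with each control period).
- get_image(name): name is "scene" or "side" or "wrist"; returns a dict with "color" (384x512x3 uint8, red, green, blue), "fov_y" (degrees; the focal length in pixels is half the picture's height over the tangent of half this angle, whatever the lens; pixels are square), "cx", "cy" (the principal point, pixels), "R" (3x3) and "t" (3): a world point X has camera coordinates R X + t. Camera axes: x right, y down, z forward; pixel columns grow to the right and rows downward; lengths in mm; the calibration is good to about 2 mm. A picture is of the moment at which its call begins. There is no depth.
- finish_job(): hands the job in, once; it reports no verdict.
The state is a dict: "clock": time; "qpos": joint angles; "qd": joint speeds; "tau": joint torques, N m; "eef_pos": TCP position; "tool_rot": TCP orientation; "force": force on the tool from outside, world axes, zero at the start; "torque": the same for the moment, N m; "width": finger opening in mm.
Only numpy, scipy, OpenCV 4.12 (cv2) and the standard library are available. Lean on these libraries where they do the work, as an engineer would, in place of code of your own. Each camera call takes 0.05 s, during which the arm holds its last target.

## Working session

There is one attempt and no reset: what is moved stays moved. The work goes in short steps, Python scripts to look and compute and a tool call to move; the robot and the scene stay as the last step left them, time stands still between calls to the robot, and variables do not carry over. Pictures are saved under pics/ and viewed, and the job is handed in when it is done.

Besides the shell and the picture viewer there is one more tool, called after "Emit:" in YAML: its name, and indented under it one key for each argument. servo_tool: Moves the arm, as the interface text tells. Its arguments: {"type":"object","properties":{"increments":{"type":"array","items":{"type":"object","properties":{"dx":{"type":"number"},"dy":{"type":"number"},"dz":{"type":"number"},"ax":{"type":"number"},"ay":{"type":"number"},"az":{"type":"number"},"claw":{"type":"number"}}}}},"required":["increments"]}

```bash
mkdir -p pics; python3 - <<'E'
from cell import *
import cv2
s=read_state(); print(s)
for n in ["scene","side","wrist"]:
    i=get_image(n); cv2.imwrite(f"pics/{n}0.png",i["color"][:,:,::-1]); print(n,i["fov_y"],i["cx"],i["cy"],i["R"],i["t"])
E
```

```text
{'clock': 0.0, 'qpos': array([ 1.21919249,  0.62933931,  0.03843912,  1.51833838, -0.02701513,
        0.99626259, -0.01998207]), 'qd': array([-3.35951241e-03,  6.30620414e-04, -8.70886952e-04, -5.26166385e-04,
       -1.34152665e-03,  8.20351241e-05, -1.47212026e-03]), 'tau': array([-4.42141300e-04, -5.63404226e+01,  1.22624215e+00, -1.93441969e+01,
        1.11045488e-02,  1.06328301e-02, -2.26160603e-05]), 'eef_pos': array([ 183.12037888, -623.05118647,  230.40289507]), 'tool_rot': array([-1.57262620e+00, -8.57795896e-06, -2.85577615e+00]), 'force': array([-0.5837902 , -0.70845749,  0.10234392]), 'torque': array([0.00070705, 0.00854042, 0.00796382]), 'width': 84.86891722579259}
scene 53.0712753073425 252.24287628313652 192.08151465584993 [[ 0.629154   -0.77692867  0.02338982]
 [-0.37313309 -0.32828603 -0.86775571]
 [ 0.68186285  0.53722446 -0.49644026]] [-580.0406795   148.89122046  732.65468022]
side 51.81325225444189 251.77759558803274 194.13391207413903 [[-0.79012237 -0.61264642  0.0192614 ]
 [-0.28553514  0.34008115 -0.89599916]
 [ 0.54238024 -0.71344879 -0.4436378 ]] [231.23111051 321.21140632 462.82172973]
wrist 69.65444065979443 256.3450645812109 194.89886735057186 [[ 0.28133791 -0.95960642 -0.00212062]
 [-0.91695996 -0.26948498  0.29421468]
 [-0.28290178 -0.08082922 -0.95573701]] [-649.47659042  -38.23607064  379.97926643]
```

View pics/scene0.png

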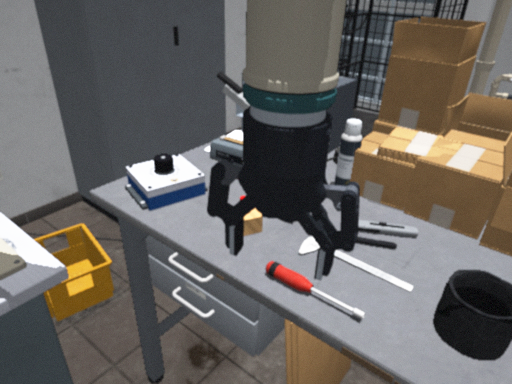

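View pics/side0.png

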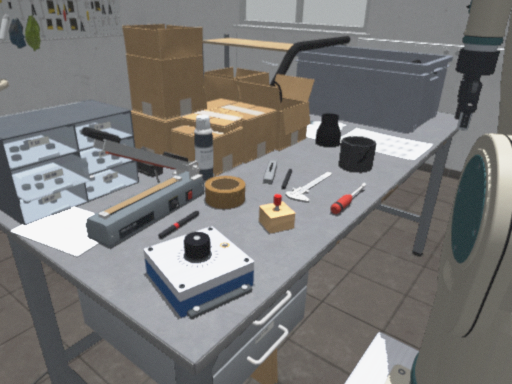

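View pics/wrist0.png

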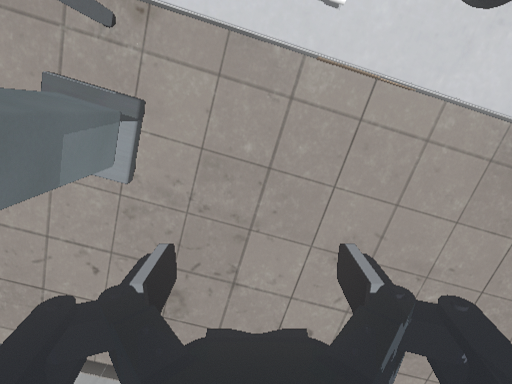

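```bash
cat > h.py <<'E'
import numpy as np, cv2
from cell import *
def ray(i,u,v,z):
    f=192/np.tan(np.radians(i["fov_y"])/2)
    R=np.array(i["R"]);t=np.array(i["t"]);C=-R.T@t
    d=R.T@np.array([(u-i["cx"])/f,(v-i["cy"])/f,1.])
    return C+d*(z-C[2])/d[2]
def proj(i,X):
    f=192/np.tan(np.radians(i["fov_y"])/2)
    c=np.array(i["R"])@np.array(X)+np.array(i["t"]); return np.array([i["cx"]+f*c[0]/c[2],i["cy"]+f*c[1]/c[2]])
def crop(i,x0,y0,x1,y1,k,name):
    cv2.imwrite(name,cv2.resize(i["color"][y0:y1,x0:x1,::-1],None,fx=k,fy=k,interpolation=cv2.INTER_CUBIC))
E
python3 - <<'E'
from h import *
i=get_image("side"); crop(i,130,180,310,320,4,"pics/s1.png")
for n in["side","scene"]:
    j=get_image(n);R=np.array(j["R"]);print(n,-R.T@np.array(j["t"]))
for u,v,z in [(277,201,66),(197,245,80),(225,243,56),(225,192,24),(343,203,10)]: print(u,v,ray(i,u,v,z).round())
E
```

```text
side [ 23.39265223 362.62457038 488.67653137]
scene [ -79.0788508  -795.37134454  506.48753735]
277 201 [ 473. -326.   66.]
197 245 [471. -63.  80.]
225 243 [ 460. -128.   56.]
225 192 [ 654. -349.   24.]
343 203 [ 392. -520.   10.]
```

View pics/s1.png

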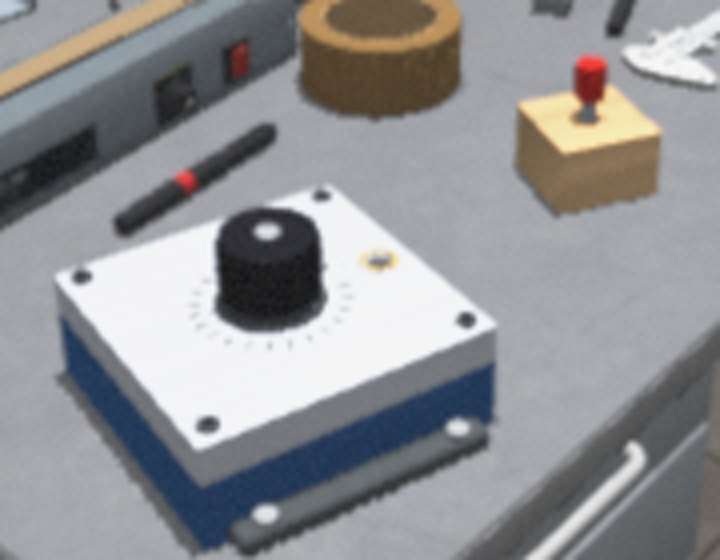

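```bash
python3 - <<'E'
from h import *
i=get_image("side")
for u,v,z in [(277.7,200.2,67),(196.7,237.7,94),(224.6,245,56),(225,192,24)]: print(u,v,ray(i,u,v,z).round(1))
# corner screws midpoints
for a in [(82,276),(321,195),(466,320),(207,425)]:
    print(ray(i,130+a[0]/4,180+a[1]/4,56).round(1))
E
```

```text
277.7 200.2 [ 472.9 -329.3   67. ]
196.7 237.7 [473. -65.  94.]
224.6 245 [ 455.8 -122.    56. ]
225 192 [ 654.2 -348.8   24. ]
[555.9 -22.   56. ]
[ 519.  -148.6   56. ]
[ 392.  -110.5   56. ]
[429.7  15.8  56. ]
```

Emit:
servo_tool:
  increments:
    - {"dx": 1.5,"dy": 1.5,"az": 0.06}
    - {"dx": 4,"dy": 4,"az": 0.16}
    - {"dx": 6.7,"dy": 6.8,"az": 0.28}
    - {"dx": 9.4,"dy": 9.6,"az": 0.4}
    - {"dx": 12.1,"dy": 12.4,"az": 0.52}
    - {"dx": 14.8,"dy": 15.1,"az": 0.64}
    - {"dx": 17.5,"dy": 17.8,"az": 0.76}
    - {"dx": 20,"dy": 20.4,"az": 0.86}

```text
invalid input at $.increments[0]: expected keys dx, dy, dz, ax, ay, az, claw
```

Emit:
servo_tool:
  increments:
    - {"dx": 2.5,"dy": 2.5,"dz": -1,"az": 0.07}
    - {"dx": 5,"dy": 5,"dz": -2.5,"az": 0.14}
    - {"dx": 7,"dy": 7,"dz": -4.5,"az": 0.14}
    - {"dx": 8.5,"dy": 8.5,"dz": -6,"az": 0.14}
    - {"dx": 9,"dy": 9,"dz": -7,"az": 0.14}
    - {"dx": 9,"dy": 9,"dz": -7,"az": 0.14}

```text
invalid input at $.increments[0]: expected keys dx, dy, dz, ax, ay, az, claw
```

```bash
python3 - <<'E'
from h import *
s=read_state();print(s["clock"],s["eef_pos"],s["tool_rot"],s["force"],s["qpos"])
i=get_image("wrist");R=np.array(i["R"]);print(-R.T@np.array(i["t"]))
cv2.imwrite("pics/w1.png",i["color"][:,:,::-1]);print(proj(i,[472.9,-329.3,79]),proj(i,[456.5,-123,56]))
E
```

```text
0.35 [ 183.24649294 -623.51118578  231.09868492] [-1.57121046e+00  2.17878083e-05 -2.85579833e+00] [-0.51739525  0.14868583 -0.29877444] [ 1.21919281  0.62863299  0.03848754  1.51759779 -0.02699999  0.99629373
 -0.01998979]
[ 255.22057786 -603.07960131  373.64473259]
[ -24.62289097 -307.7105844 ] [-281.06367576 -347.07057142]
```

View pics/w1.png

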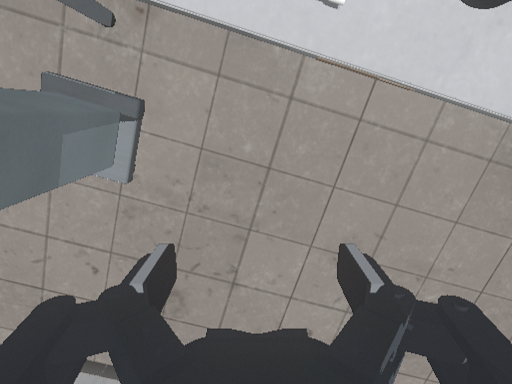

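Emit:
servo_tool:
  increments:
    - {"dx": 1.5,"dy": 1.5,"dz": 0,"ax": 0,"ay": 0,"az": 0.06,"claw": -1}
    - {"dx": 4,"dy": 4,"dz": 0,"ax": 0,"ay": 0,"az": 0.16,"claw": -1}
    - {"dx": 6.7,"dy": 6.8,"dz": 0,"ax": 0,"ay": 0,"az": 0.28,"claw": -1}
    - {"dx": 9.4,"dy": 9.6,"dz": 0,"ax": 0,"ay": 0,"az": 0.4,"claw": -1}
    - {"dx": 12.1,"dy": 12.4,"dz": 0,"ax": 0,"ay": 0,"az": 0.52,"claw": -1}
    - {"dx": 14.8,"dy": 15.1,"dz": 0,"ax": 0,"ay": 0,"az": 0.64,"claw": -1}
    - {"dx": 17.5,"dy": 17.8,"dz": 0,"ax": 0,"ay": 0,"az": 0.76,"claw": -1}
    - {"dx": 20,"dy": 20.4,"dz": 0,"ax": 0,"ay": 0,"az": 0.86,"claw": -1}

```text
clock: 1.07
eef_pos: [384.8, -418.0, 231.7]
tool_rot: [-1.57, 0.0, -1.99]
force: [0.6, 0.0, -0.2]
width: 85.3
```

Emit:
servo_tool:
  increments:
    - {"dx": 2.5,"dy": 2.5,"dz": -1,"ax": 0,"ay": 0,"az": 0.07,"claw": -1}
    - {"dx": 5,"dy": 5,"dz": -2.5,"ax": 0,"ay": 0,"az": 0.14,"claw": -1}
    - {"dx": 7,"dy": 7,"dz": -4.5,"ax": 0,"ay": 0,"az": 0.14,"claw": -1}
    - {"dx": 8.5,"dy": 8.5,"dz": -6,"ax": 0,"ay": 0,"az": 0.14,"claw": -1}
    - {"dx": 9,"dy": 9,"dz": -7,"ax": 0,"ay": 0,"az": 0.14,"claw": -1}
    - {"dx": 9,"dy": 9,"dz": -7,"ax": 0,"ay": 0,"az": 0.14,"claw": -1}

```text
clock: 1.57
eef_pos: [473.6, -327.1, 159.4]
tool_rot: [-1.574, 0.002, -1.852]
force: [-0.4, -0.0, -0.4]
width: 85.4
```

```bash
python3 - <<'E'
from h import *
s=read_state();print(s["clock"],s["eef_pos"],s["tool_rot"],s["force"],s["qpos"])
i=get_image("wrist");R=np.array(i["R"]);print(-R.T@np.array(i["t"]))
cv2.imwrite("pics/w2.png",i["color"][:,:,::-1]);print(proj(i,[472.9,-329.3,79]),proj(i,[456.5,-123,56]))
E
```

```text
1.5667 [ 473.59837369 -327.14428713  159.3950955 ] [-1.57390392  0.0019618  -1.85198176] [-0.42588246 -0.03063023 -0.37862414] [ 0.70143671  0.61962553 -0.22505232  1.79460988  0.18915289  0.75186267
  0.09661271]
[ 494.68206605 -256.08772911  302.07150126]
[256.54901559 204.15656514] [156.47836461 -57.36919454]
```

View pics/w2.png

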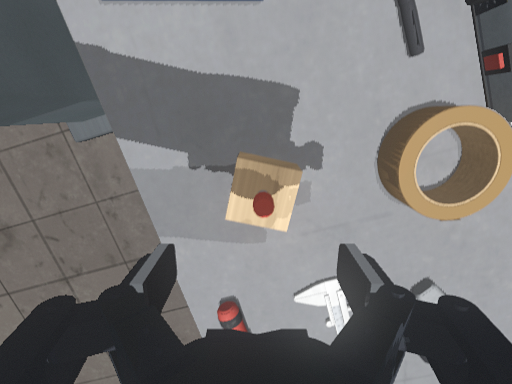

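```bash
python3 - <<'E'
from h import *
i=get_image("wrist");crop(i,210,140,320,250,5,"pics/w2c.png")
print(read_state()["eef_pos"], read_state()["tool_rot"])
E
```

```text
[ 472.20468547 -331.09158003  161.38046631] [-1.57173466e+00 -1.27584755e-03 -1.85705910e+00]
```

View pics/w2c.png

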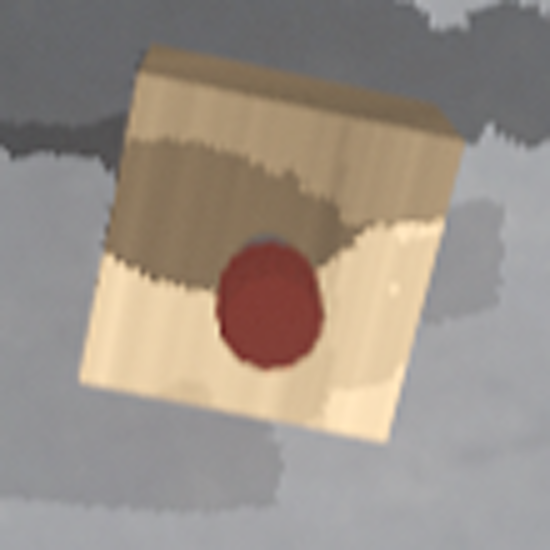

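```bash
python3 - <<'E'
from h import *
i=get_image("wrist")
s=read_state();print(s["clock"],s["eef_pos"],s["tool_rot"])
print(ray(i,264,203.4,79))
for a in [(145,68),(463,138),(388,441),(80,381)]: print(ray(i,210+a[0]/5,140+a[1]/5,42))
j=get_image("scene");crop(j,90,130,270,260,4,"pics/sc2.png");
E
```

```text
1.7167 [ 472.13849093 -331.82758943  161.90142547] [-1.57067756e+00 -1.74623097e-03 -1.85841966e+00]
[ 477.77210985 -335.3168659    79.        ]
[ 466.1602556  -293.05576726   42.        ]
[ 520.87424324 -323.25095543   42.        ]
[ 491.09308527 -380.63955315   42.        ]
[ 434.31496694 -350.08719415   42.        ]
```

View pics/sc2.png

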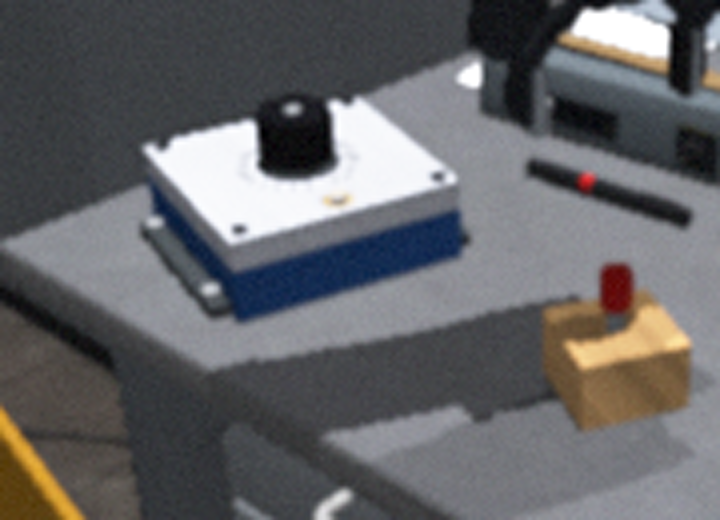

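```bash
python3 - <<'E'
from h import *
j=get_image("scene");i=get_image("side")
def both(us,uc):
    P=[]
    A=[];b=[]
    for im,(u,v) in ((i,us),(j,uc)):
        a=ray(im,u,v,0.);c=ray(im,u,v,200.);d=(c-a)/np.linalg.norm(c-a);M=np.eye(3)-np.outer(d,d);A.append(M);b.append(M@a)
    X=np.linalg.solve(sum(A),sum(b));return X.round(1),[np.linalg.norm(A[k]@X-b[k]).round(1) for k in(0,1)]
sc=lambda x,y:(90+x/4,130+y/4); sd=lambda x,y:(130+x/4,180+y/4)
print(ray(j,*sc(617,289),67),both(sd(591,80),sc(617,289)))
print(ray(j,*sc(293,107),94),both(sd(267,231),sc(293,107)))
print(ray(j,*sc(339,200),56),both(sd(379,261),sc(339,200)))
for a,b in zip([(347,99),(164,142),(238,230),(438,176)],[(82,276),(207,425),(466,320),(321,195)]):
    print(ray(j,*sc(*a),56),both(sd(*b),sc(*a)))
s=read_state();print(s["clock"],s["eef_pos"],s["tool_rot"]);w=get_image("wrist");R=np.array(w["R"]);print(-R.T@np.array(w["t"]))
E
```

```text
[ 477.94931205 -334.90360351   67.        ] (array([ 477.2, -334.6,   65.6]), [np.float64(1.6), np.float64(1.6)])
[478.43845135 -65.19846431  94.        ] (array([475.9, -66.9,  93.6]), [np.float64(1.8), np.float64(1.8)])
[ 459.71796524 -126.01441401   56.        ] (array([ 459.2, -125.1,   54.2]), [np.float64(1.7), np.float64(1.7)])
[563.56791573 -15.36370181  56.        ] (array([556.9, -21.8,  58. ]), [np.float64(2.2), np.float64(2.2)])
[437.83354529  21.62286408  56.        ] (array([431.9,  15.4,  57.6]), [np.float64(2.7), np.float64(2.7)])
[ 395.05007487 -110.29037955   56.        ] (array([ 393.5, -111.4,   56. ]), [np.float64(1.1), np.float64(1.1)])
[ 522.86520945 -148.13513606   56.        ] (array([ 520.7, -149.6,   56.1]), [np.float64(1.2), np.float64(1.2)])
1.8667 [ 472.47414526 -331.69845362  162.27664419] [-1.56955282e+00 -1.41266809e-03 -1.85885609e+00]
[ 493.62127697 -260.13348975  304.73745039]
```

Emit:
servo_tool:
  increments:
    - {"dx": 0.3,"dy": -0.2,"dz": -2,"ax": 0,"ay": 0,"az": 0,"claw": -1}
    - {"dx": 0.5,"dy": -0.35,"dz": -4,"ax": 0,"ay": 0,"az": 0,"claw": -1}
    - {"dx": 0.5,"dy": -0.35,"dz": -5,"ax": 0,"ay": 0,"az": 0,"claw": -1}
    - {"dx": 0.5,"dy": -0.35,"dz": -5,"ax": 0,"ay": 0,"az": 0,"claw": -1}
    - {"dx": 0.5,"dy": -0.35,"dz": -5,"ax": 0,"ay": 0,"az": 0,"claw": -1}

```text
clock: 2.33
eef_pos: [477.8, -333.3, 111.3]
tool_rot: [-1.572, 0.0, -1.856]
force: [-0.7, 1.2, 0.7]
width: 85.4
```

```bash
python3 - <<'E'
from h import *
for k in range(3): i=get_image("wrist")
s=read_state();print(s["clock"],s["eef_pos"],s["tool_rot"])
cv2.imwrite("pics/w3.png",i["color"][:,:,::-1]);print(proj(i,[477.5,-335,79]))
E
```

```text
2.4833 [ 478.86502828 -333.58457807  112.45174464] [-1.56891898e+00 -5.16335541e-04 -1.85597769e+00]
[255.10315692 225.42767437]
```

View pics/w3.png

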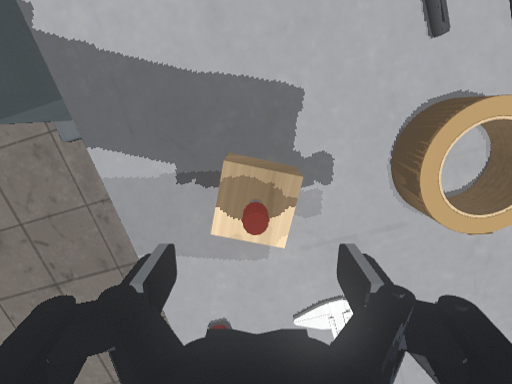

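```bash
python3 - <<'E'
from h import *
i=get_image("wrist");crop(i,200,140,310,250,5,"pics/w3c.png")
s=read_state();print(s["eef_pos"],s["tool_rot"],proj(i,[477.5,-335,79]),proj(i,s["eef_pos"]))
np.save("w3.npy",i,allow_pickle=True)
E
```

```text
[ 478.83552632 -333.53639544  112.43706162] [-1.56896865e+00 -5.31278074e-04 -1.85593342e+00] [254.92047622 225.38892201] [256.24029346 245.85982403]
```

View pics/w3c.png

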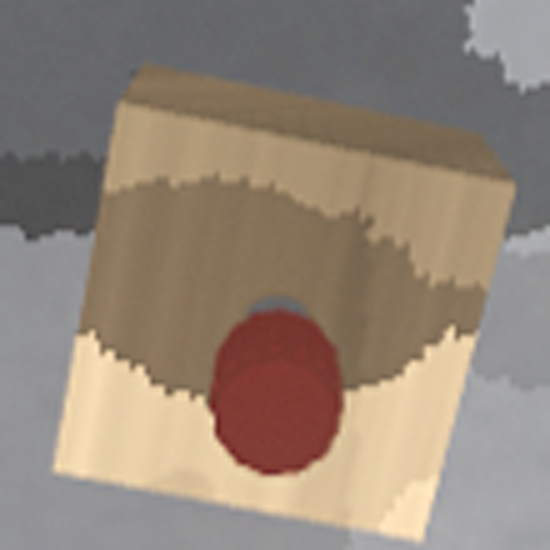

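```bash
python3 - <<'E'
from h import *
i=np.load("w3.npy",allow_pickle=True).item()
print(ray(i,255.3,223.2,79))
P=[ray(i,200+a[0]/5,140+a[1]/5,42) for a in [(122,98),(514,183),(425,541),(55,471)]];print(np.mean(P,0))
E
```

```text
[ 478.21369247 -333.50740647   79.        ]
[ 478.35693948 -334.26615664   42.        ]
```

Emit:
servo_tool:
  increments:
    - {"dx": -0.05,"dy": 0,"dz": -1.5,"ax": 0,"ay": 0,"az": 0,"claw": -1}
    - {"dx": -0.05,"dy": 0,"dz": -3,"ax": 0,"ay": 0,"az": 0,"claw": -1}
    - {"dx": -0.05,"dy": 0,"dz": -4.5,"ax": 0,"ay": 0,"az": 0,"claw": -1}
    - {"dx": -0.05,"dy": 0,"dz": -5.6,"ax": 0,"ay": 0,"az": 0,"claw": -1}
    - {"dx": -0.05,"dy": 0,"dz": -6,"ax": 0,"ay": 0,"az": 0,"claw": -1}
    - {"dx": -0.05,"dy": 0,"dz": -6,"ax": 0,"ay": 0,"az": 0,"claw": -1}

```text
clock: 3.03
eef_pos: [477.4, -332.9, 50.8]
tool_rot: [-1.572, 0.0, -1.856]
force: [-0.3, -0.2, 0.4]
width: 85.6
```

Emit:
servo_tool:
  increments:
    - {"dx": 0,"dy": 0,"dz": 0,"ax": 0,"ay": 0,"az": 0,"claw": -0.3}
    - {"dx": 0,"dy": 0,"dz": 0,"ax": 0,"ay": 0,"az": 0,"claw": 0}
    - {"dx": 0,"dy": 0,"dz": 0,"ax": 0,"ay": 0,"az": 0,"claw": 0.3}
    - {"dx": 0,"dy": 0,"dz": 0,"ax": 0,"ay": 0,"az": 0,"claw": 1}
    - {"dx": 0,"dy": 0,"dz": 0,"ax": 0,"ay": 0,"az": 0,"claw": 1}
    - {"dx": 0,"dy": 0,"dz": 0,"ax": 0,"ay": 0,"az": 0,"claw": 1}
    - {"dx": 0,"dy": 0,"dz": 0,"ax": 0,"ay": 0,"az": 0,"claw": 1}
    - {"dx": 0,"dy": 0,"dz": 0,"ax": 0,"ay": 0,"az": 0,"claw": 1}

```text
clock: 3.7
eef_pos: [478.0, -333.3, 51.7]
tool_rot: [-1.57, -0.0, -1.856]
force: [-0.8, 0.6, 3.8]
width: 16.2
```

```bash
python3 - <<'E'
from h import *
s=read_state();print(s)
i=get_image("wrist");crop(i,130,140,390,330,3,"pics/w4.png")
j=get_image("scene");crop(j,90,130,270,260,4,"pics/sc4.png")
E
```

```text
{'clock': 3.7, 'qpos': array([ 0.67038996,  0.78394731, -0.17359722,  1.84193994,  0.2414376 ,
        0.53554062,  0.05320684]), 'qd': array([-1.97386596e-03,  3.72613575e-05, -2.84877689e-04, -2.31858517e-03,
        1.75337851e-03, -5.03912478e-04, -1.42664872e-04]), 'tau': array([-6.19277568e-02, -5.34735954e+01, -1.81613468e+00, -1.10314670e+01,
        1.15948691e-02, -2.00897218e-01,  1.43617635e-04]), 'eef_pos': array([ 477.97296049, -333.27709677,   51.71619843]), 'tool_rot': array([-1.57027217e+00, -1.97558582e-04, -1.85581832e+00]), 'force': array([-0.76072045,  0.55778234,  3.77491162]), 'torque': array([0.043262  , 0.10540688, 0.01377624]), 'width': 16.232178239160678}
```

View pics/w4.png

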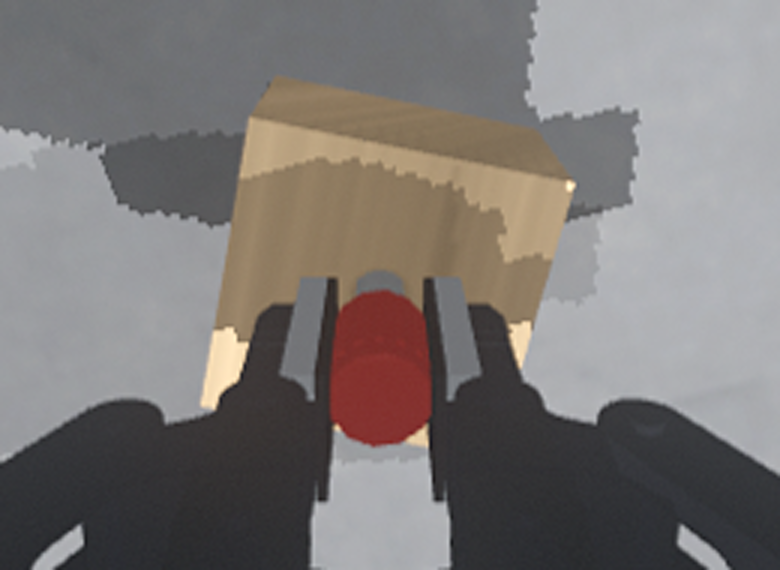

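View pics/sc4.png

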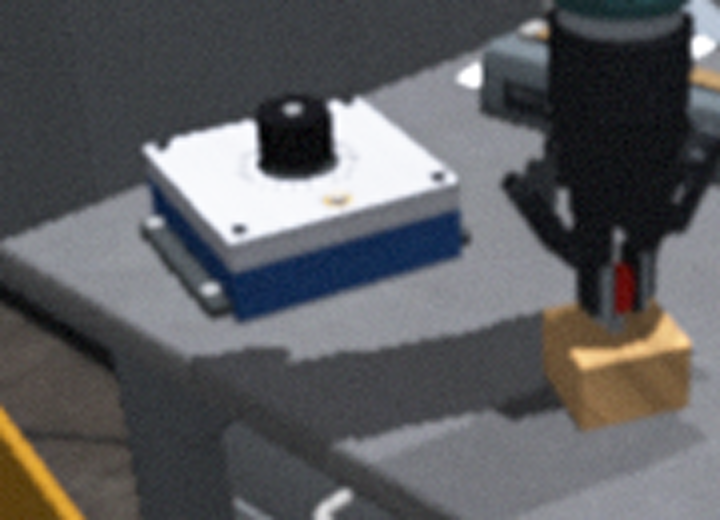

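Emit:
servo_tool:
  increments:
    - {"dx": 0,"dy": 0,"dz": 1.5,"ax": 0,"ay": 0,"az": 0,"claw": 1}
    - {"dx": 0,"dy": 0,"dz": 4,"ax": 0,"ay": 0,"az": 0,"claw": 1}
    - {"dx": 0,"dy": 0,"dz": 6.5,"ax": 0,"ay": 0,"az": 0,"claw": 1}
    - {"dx": 0,"dy": 1,"dz": 8,"ax": 0,"ay": 0,"az": 0,"claw": 1}
    - {"dx": -0.3,"dy": 3,"dz": 8,"ax": 0,"ay": 0,"az": 0,"claw": 1}
    - {"dx": -0.7,"dy": 6,"dz": 8,"ax": 0,"ay": 0,"az": 0,"claw": 1}
    - {"dx": -1,"dy": 9,"dz": 8,"ax": 0,"ay": 0,"az": 0,"claw": 1}
    - {"dx": -1.3,"dy": 11,"dz": 8,"ax": 0,"ay": 0,"az": 0,"claw": 1}

```text
clock: 4.47
eef_pos: [464.2, -220.0, 131.1]
tool_rot: [-1.572, 0.002, -1.854]
force: [0.9, 0.8, 0.2]
width: 16.0
```

Emit:
servo_tool:
  increments:
    - {"dx": -0.2,"dy": 2.5,"dz": 0,"ax": 0,"ay": 0,"az": 0,"claw": 1}
    - {"dx": -0.4,"dy": 5,"dz": 0,"ax": 0,"ay": 0,"az": 0,"claw": 1}
    - {"dx": -0.6,"dy": 6.5,"dz": 0,"ax": 0,"ay": 0,"az": 0,"claw": 1}
    - {"dx": -0.7,"dy": 7.5,"dz": 0,"ax": 0,"ay": 0,"az": 0,"claw": 1}
    - {"dx": -0.7,"dy": 7.9,"dz": 0,"ax": 0,"ay": 0,"az": 0,"claw": 1}
    - {"dx": -0.7,"dy": 7.9,"dz": 0,"ax": 0,"ay": 0,"az": 0,"claw": 1}
    - {"dx": -0.7,"dy": 7.9,"dz": 0,"ax": 0,"ay": 0,"az": 0,"claw": 1}

```text
clock: 5.05
eef_pos: [458.0, -145.1, 131.2]
tool_rot: [-1.57, -0.001, -1.857]
force: [0.2, -0.3, -0.1]
width: 16.4
```

```bash
cat >> h.py <<'E'
E
python3 - <<'E'
from h import *
i=get_image("wrist");i=get_image("wrist")
s=read_state();print(s["clock"],s["eef_pos"],s["tool_rot"],s["force"],s["width"],s["qpos"])
cv2.imwrite("pics/w5.png",i["color"][:,:,::-1]);np.save("w5.npy",i,allow_pickle=True)
crop(i,180,180,330,300,5,"pics/w5c.png")
E
```

```text
5.15 [ 457.90358634 -145.54576764  131.24088261] [-1.57038148e+00 -5.50319624e-04 -1.85786115e+00] [-0.73779411 -0.02521781 -1.25087471] 15.754420685933034 [ 0.37499077  0.55169571 -0.18097554  2.07479316  0.1889193   0.52984186
 -0.23013577]
```

View pics/w5.png

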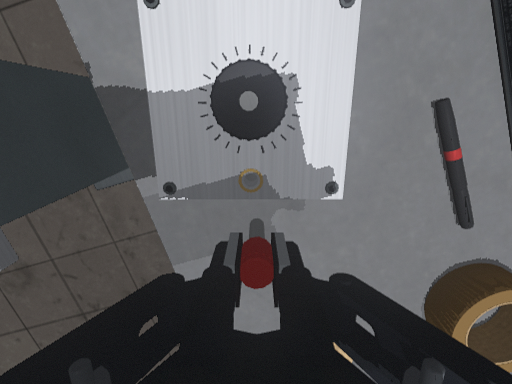

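View pics/w5c.png

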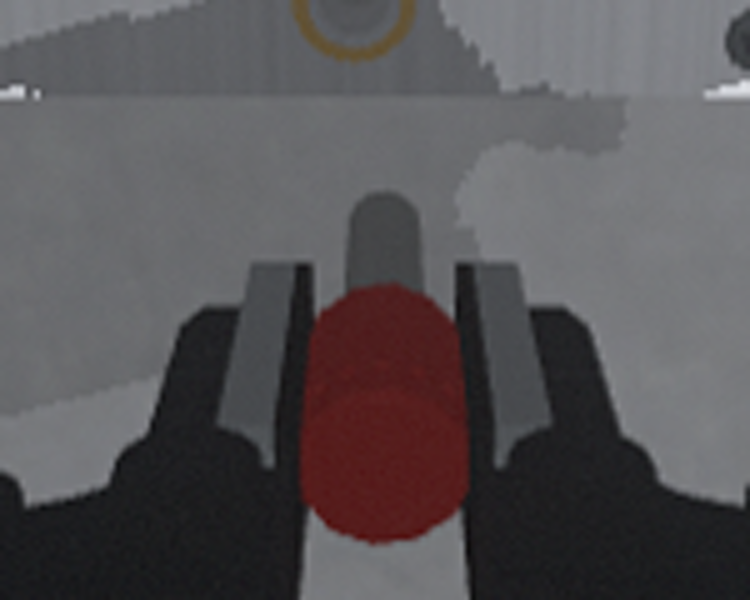

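```bash
python3 - <<'E'
from h import *
i=np.load("w5.npy",allow_pickle=True).item()
crop(i,200,40,300,200,4,"pics/w5d.png")
s=[457.9,-145.5,131.2]
print("top disc",ray(i,257,273.2,158.5))
# tip end edge: far side of tapered tip
print("tip edge",ray(i,180+384/5,180+192/5,98.5))
print(proj(i,s),proj(i,[457.9,-145.5,158.5]),proj(i,[457.9,-145.5,95.5]))
E
```

```text
top disc [ 458.21951705 -145.79270448  158.5       ]
tip edge [ 459.35399693 -141.99579456   98.5       ]
[256.20072539 245.96925284] [256.18678455 272.85359879] [256.21324788 221.82014058]
```

View pics/w5d.png

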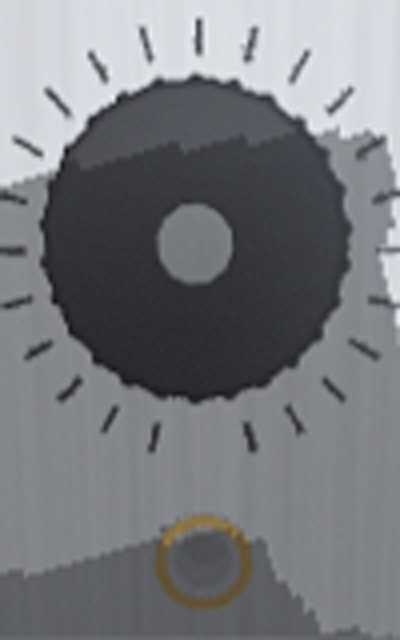

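```bash
python3 - <<'E'
from h import *
i=np.load("w5.npy",allow_pickle=True).item()
g=ray(i,250.75,180.5,56);k=ray(i,248.75,101,94);print(g,k,g-k,np.linalg.norm((g-k)[:2]))
for p in [(152,2),(347,1),(332,188),(169,188)]: print(ray(i,*p,56))
E
```

```text
[ 459.21961908 -125.34833082   56.        ] [476.0994281  -67.69204527  94.        ] [-16.87980902 -57.65628555 -38.        ] 60.0764114796159
[430.98900368  13.19555793  56.        ]
[558.13645138 -23.7496542   56.        ]
[ 521.23346782 -150.27391156   56.        ]
[ 393.16442989 -112.42575825   56.        ]
```

Emit:
servo_tool:
  increments:
    - {"dx": 0.05,"dy": 1,"dz": 0,"ax": 0,"ay": 0,"az": 0,"claw": 1}
    - {"dx": 0.11,"dy": 2.03,"dz": -0.7,"ax": 0,"ay": 0,"az": 0,"claw": 1}
    - {"dx": 0.11,"dy": 2.03,"dz": -2,"ax": 0,"ay": 0,"az": 0,"claw": 1}
    - {"dx": 0.11,"dy": 2.03,"dz": -3,"ax": 0,"ay": 0,"az": 0,"claw": 1}
    - {"dx": 0.11,"dy": 2.03,"dz": -3,"ax": 0,"ay": 0,"az": 0,"claw": 1}
    - {"dx": 0.11,"dy": 2.03,"dz": -3,"ax": 0,"ay": 0,"az": 0,"claw": 1}

```text
clock: 5.65
eef_pos: [458.6, -123.6, 101.0]
tool_rot: [-1.572, -0.0, -1.856]
force: [0.0, 0.7, -1.1]
width: 16.2
```

```bash
python3 - <<'E'
from h import *
i=get_image("wrist");i=get_image("wrist");i=get_image("wrist")
s=read_state();print(s["clock"],s["eef_pos"],s["tool_rot"],s["force"],s["width"],s["qpos"])
np.save("w6.npy",i,allow_pickle=True)
crop(i,180,80,330,300,3,"pics/w6.png")
crop(i,220,190,290,250,10,"pics/w6c.png")
j=get_image("side");crop(j,190,215,260,265,10,"pics/s6.png")
j=get_image("scene");crop(j,140,140,220,200,10,"pics/sc6.png")
E
```

```text
5.8 [ 459.37037316 -124.00350229  101.85182134] [-1.56965255e+00  1.54995375e-04 -1.85625137e+00] [ 0.2479262  -0.55019276 -0.76368709] 16.207668636148288 [ 0.31254042  0.59966415 -0.15610207  2.10871665  0.20478864  0.44590294
 -0.28725599]
```

View pics/w6.png

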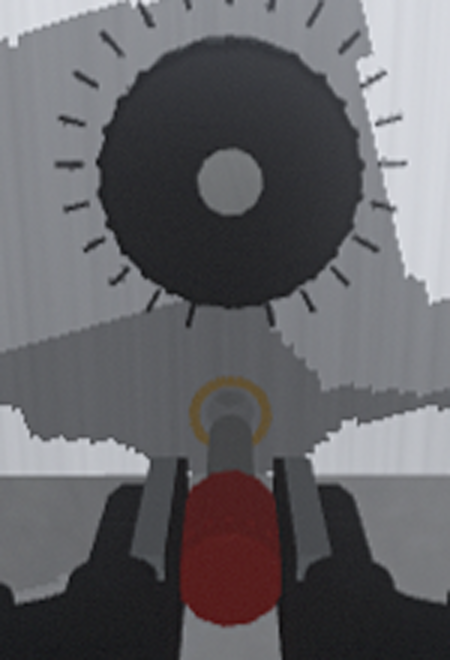

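View pics/w6c.png

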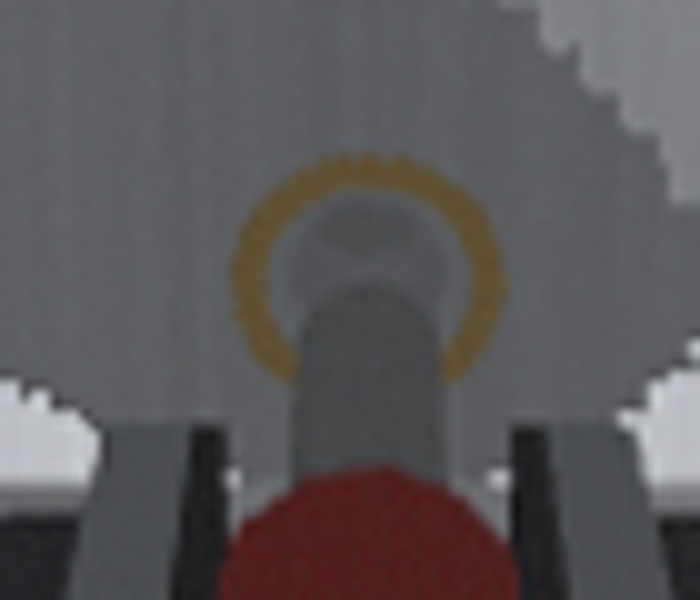

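View pics/s6.png

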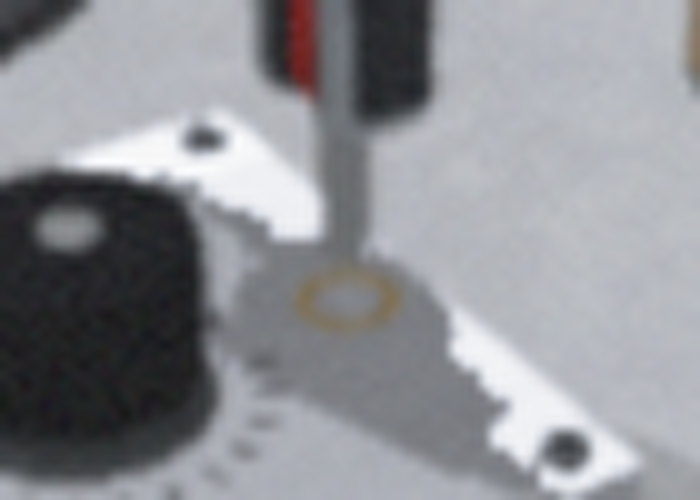

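View pics/sc6.png

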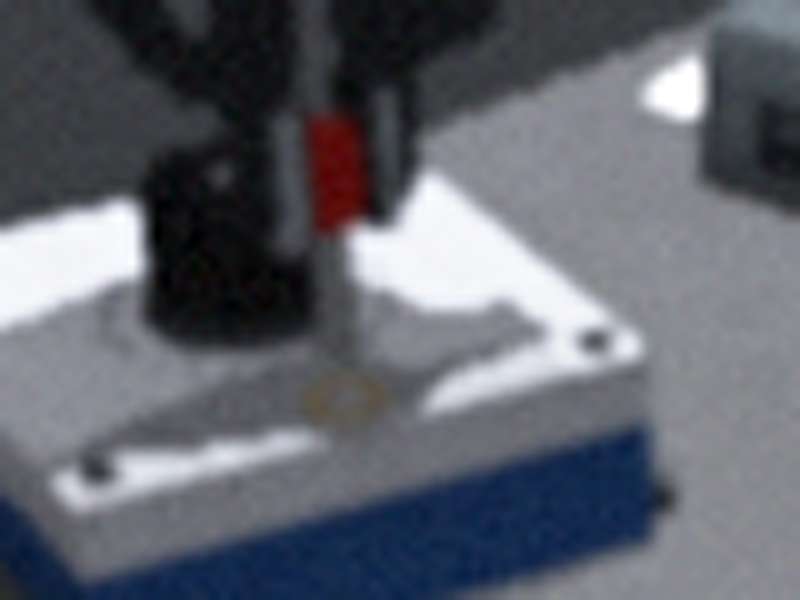

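```bash
python3 - <<'E'
from h import *
i=np.load("w6.npy",allow_pickle=True).item()
print("hole",ray(i,256.9,218.2,56),ray(i,256.9,217.7,56))
e=np.array([459.4,-124.0,101.9])
top=e[2]+15.3+12; tip=e[2]+15.3-51
print(top,tip,"disc",ray(i,180+230.5/3,80+(525+625)/2/3,top))
# predicted silhouettes for pin axis at e
d=np.array([0.282,0.96,0])
for r,z in ((5,tip+3),(3.5,tip),(2.5,tip)):print(r,z,(proj(i,e*[1,1,0]+d*r+[0,0,z])-[220,190])*10)
print((proj(i,[459.3,-125.3,56])-[220,190])*10,"head top near edge",(proj(i,e*[1,1,0]-d*9+[0,0,top])-[180,80])*3,(proj(i,e*[1,1,0]+d*9+[0,0,top-24])-[180,80])*3)
E
```

```text
hole [ 459.31912638 -125.33341512   56.        ] [ 459.42986294 -124.9560602    56.        ]
129.2 66.2 disc [ 459.693346   -123.30817964  129.2       ]
5 69.2 [365.11713961 268.3721727 ]
3.5 66.2 [365.07228836 272.5653988 ]
2.5 66.2 [365.07439816 286.01583446]
[368.62111222 281.66128728] head top near edge [229.9557038  627.46883746] [229.74866064 462.63302261]
```

```bash
python3 - <<'E'
from h import *
from scipy.optimize import least_squares
d=np.array([0.282,0.96,0])
obs=[("w5.npy",[457.9,-145.5,131.2],180+543/5,180+283/5,180+192/5),("w6.npy",[459.4,-124.0,101.9],80+625/3,190+466/10,190+283/10)]
for free in (2,3):
  def f(p,full=False):
    r=[]
    for n,e,a,b,c in obs:
        i=np.load(n,allow_pickle=True).item();e=np.array(e)
        tilt=p[2] if free==3 else 0
        def P(h,rad): # h above head centre
            return proj(i,e+d*(p[0]+tilt*h+rad)+[0,0,p[1]+h])[1]
        r+=[P(12,-9)-a,P(-12,9)-b,max(-1e9,min(P(-48,5),P(-51,3)))-c]
    return np.array(r)
  s=least_squares(f,[0,15.3,0][:free]);print(s.x,s.fun.round(2))
E
```

```text
[-3.85039189  9.60961716] [-0.11 -0.65  0.43  0.37 -0.52  0.65]
[-7.06266007  4.51103212 -0.03261174] [-0.24 -0.07 -0.11  0.24  0.07  0.11]
```

```bash
python3 - <<'E'
from h import *
for n,o,rc,sh in (("side",(190,215),(348,301),None),("scene",(140,140),(346,398),None)):
    i=get_image(n)
    g=ray(i,o[0]+rc[0]/10,o[1]+rc[1]/10,56)
    print(n,g)
    for z in (56,66,76,86,96,104):
        p=(proj(i,[g[0],g[1],z])-o)*10; q=(proj(i,[g[0]+1,g[1],z])-o)*10-p;r=(proj(i,[g[0],g[1]+1,z])-o)*10-p
        print(z,p.round(1),q.round(2),r.round(2))
    crop(i,o[0]+10,o[1],o[0]+60,o[1]+45,16,f"pics/{n}7.png")
E
```

```text
side [ 455.30733534 -122.01689154   56.        ]
56 [348. 301.] [-3.85 -1.82] [-3.39  2.21]
66 [347.4 257.8] [-3.88 -1.8 ] [-3.41  2.19]
76 [346.9 214.1] [-3.9  -1.78] [-3.43  2.16]
86 [346.3 169.9] [-3.92 -1.76] [-3.45  2.13]
96 [345.7 125.2] [-3.94 -1.74] [-3.47  2.1 ]
104 [345.2  89. ] [-3.96 -1.72] [-3.49  2.08]
scene [ 460.17239514 -124.93827647   56.        ]
56 [346. 398.] [ 3.1  -1.42] [-2.7  -1.26]
66 [342.9 362.1] [ 3.11 -1.4 ] [-2.71 -1.24]
76 [339.7 325.8] [ 3.13 -1.38] [-2.72 -1.23]
86 [336.5 289.2] [ 3.15 -1.36] [-2.74 -1.21]
96 [333.3 252.1] [ 3.17 -1.34] [-2.75 -1.2 ]
104 [330.7 222.2] [ 3.19 -1.33] [-2.76 -1.19]
```

View pics/side7.png

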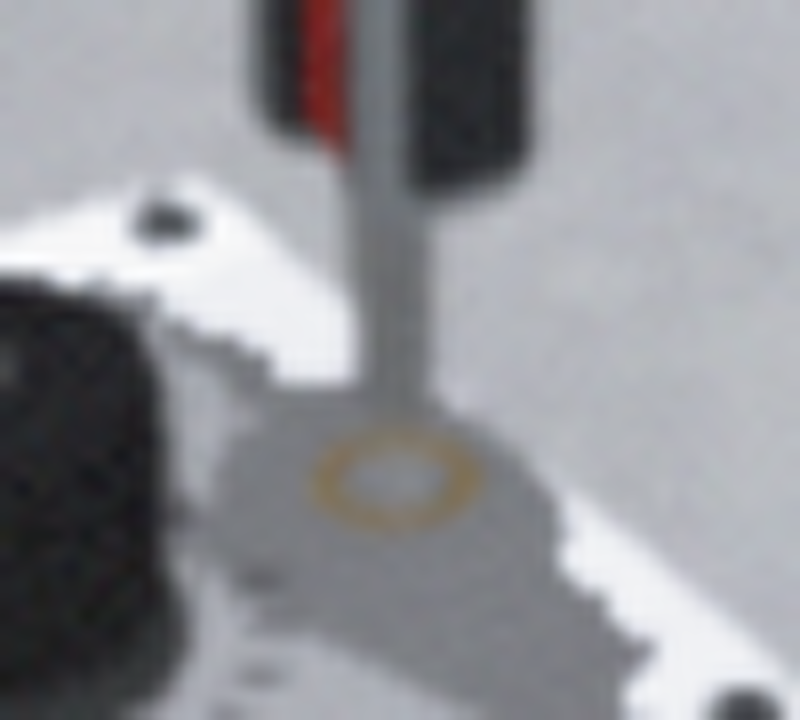

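View pics/scene7.png

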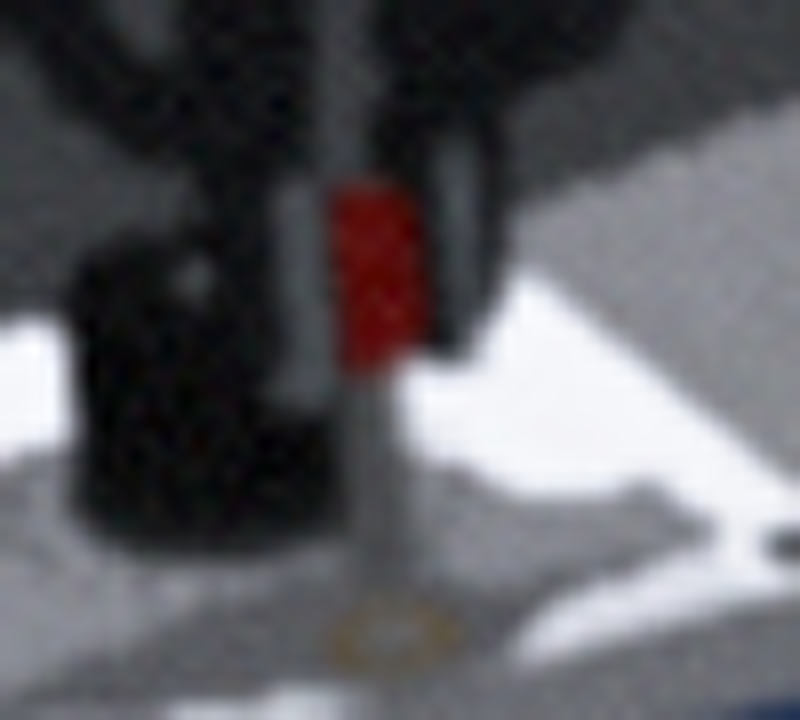

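Emit:
servo_tool:
  increments:
    - {"dx": 0,"dy": 0,"dz": -0.4,"ax": 0,"ay": 0,"az": 0,"claw": 1}
    - {"dx": 0,"dy": 0,"dz": -0.7,"ax": 0,"ay": 0,"az": 0,"claw": 1}
    - {"dx": 0,"dy": 0,"dz": -0.9,"ax": 0,"ay": 0,"az": 0,"claw": 1}
    - {"dx": 0,"dy": 0,"dz": -1.0,"ax": 0,"ay": 0,"az": 0,"claw": 1}

```text
clock: 6.33
eef_pos: [458.6, -123.8, 90.8]
tool_rot: [-1.572, -0.0, -1.856]
force: [-0.5, 0.0, -0.7]
width: 16.0
```

Emit:
servo_tool:
  increments:
    - {"dx": 0,"dy": 0,"dz": -0.1,"ax": 0,"ay": 0,"az": 0,"claw": 1}
    - {"dx": 0,"dy": 0,"dz": -0.2,"ax": 0,"ay": 0,"az": 0,"claw": 1}
    - {"dx": 0,"dy": 0,"dz": -0.3,"ax": 0,"ay": 0,"az": 0,"claw": 1}
    - {"dx": 0,"dy": 0,"dz": -0.3,"ax": 0,"ay": 0,"az": 0,"claw": 1}

```text
clock: 6.67
eef_pos: [458.8, -123.8, 88.1]
tool_rot: [-1.571, 0.0, -1.856]
force: [0.2, -0.8, -0.7]
width: 15.9
```

Emit:
servo_tool:
  increments:
    - {"dx": 0,"dy": 0,"dz": -0.1,"ax": 0,"ay": 0,"az": 0,"claw": 1}
    - {"dx": 0,"dy": 0,"dz": -0.2,"ax": 0,"ay": 0,"az": 0,"claw": 1}
    - {"dx": 0,"dy": 0,"dz": -0.3,"ax": 0,"ay": 0,"az": 0,"claw": 1}
    - {"dx": 0,"dy": 0,"dz": -0.3,"ax": 0,"ay": 0,"az": 0,"claw": 1}

```text
clock: 7.0
eef_pos: [458.8, -123.8, 85.2]
tool_rot: [-1.571, -0.0, -1.856]
force: [0.1, 0.6, -1.4]
width: 16.0
```

```bash
python3 - <<'E'
from h import *
s=read_state();print(s["clock"],s["eef_pos"],s["tool_rot"],s["force"],s["torque"])
i=get_image("side");crop(i,200,205,250,250,14,"pics/side8.png")
i=get_image("scene");crop(i,150,140,200,185,14,"pics/scene8.png")
E
```

```text
7.0 [ 458.78013183 -123.83365291   85.16122057] [-1.57104169e+00 -1.36647489e-05 -1.85577903e+00] [ 0.1356605   0.61828392 -1.37450382] [-0.00636548 -0.00299909  0.04191474]
```

View pics/side8.png

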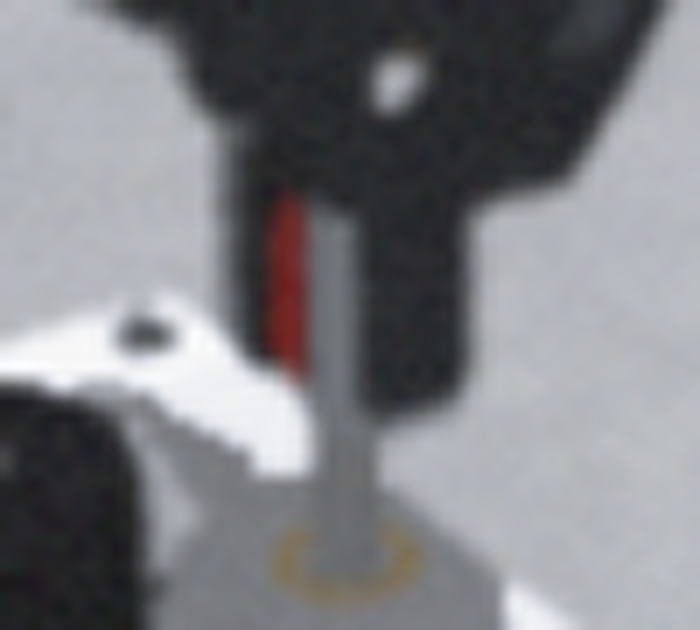

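View pics/scene8.png

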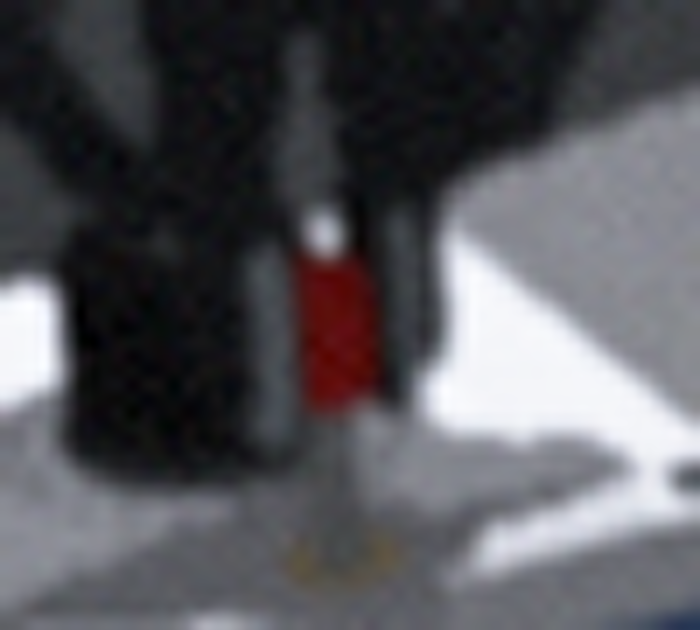

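Emit:
servo_tool:
  increments:
    - {"dx": 0,"dy": 0,"dz": -0.1,"ax": 0,"ay": 0,"az": 0,"claw": 1}
    - {"dx": 0,"dy": 0,"dz": -0.2,"ax": 0,"ay": 0,"az": 0,"claw": 1}
    - {"dx": 0,"dy": 0,"dz": -0.3,"ax": 0,"ay": 0,"az": 0,"claw": 1}
    - {"dx": 0,"dy": 0,"dz": -0.4,"ax": 0,"ay": 0,"az": 0,"claw": 1}
    - {"dx": 0,"dy": 0,"dz": -0.5,"ax": 0,"ay": 0,"az": 0,"claw": 1}
    - {"dx": 0,"dy": 0,"dz": -0.5,"ax": 0,"ay": 0,"az": 0,"claw": 1}

```text
clock: 7.6
eef_pos: [458.7, -123.8, 80.1]
tool_rot: [-1.571, -0.0, -1.856]
force: [-0.2, -0.7, -0.3]
width: 16.2
```

Emit:
servo_tool:
  increments:
    - {"dx": 0,"dy": 0,"dz": -0.1,"ax": 0,"ay": 0,"az": 0,"claw": 1}
    - {"dx": 0,"dy": 0,"dz": -0.2,"ax": 0,"ay": 0,"az": 0,"claw": 1}
    - {"dx": 0,"dy": 0,"dz": -0.3,"ax": 0,"ay": 0,"az": 0,"claw": 1}
    - {"dx": 0,"dy": 0,"dz": -0.3,"ax": 0,"ay": 0,"az": 0,"claw": 1}

```text
clock: 7.93
eef_pos: [458.8, -123.8, 77.1]
tool_rot: [-1.571, -0.0, -1.856]
force: [0.0, -0.4, -1.1]
width: 15.6
```

Emit:
servo_tool:
  increments:
    - {"dx": 0,"dy": 0,"dz": -0.1,"ax": 0,"ay": 0,"az": 0,"claw": 1}
    - {"dx": 0,"dy": 0,"dz": -0.2,"ax": 0,"ay": 0,"az": 0,"claw": 1}
    - {"dx": 0,"dy": 0,"dz": -0.3,"ax": 0,"ay": 0,"az": 0,"claw": 1}
    - {"dx": 0,"dy": 0,"dz": -0.4,"ax": 0,"ay": 0,"az": 0,"claw": 1}
    - {"dx": 0,"dy": 0,"dz": -0.4,"ax": 0,"ay": 0,"az": 0,"claw": 1}

```text
clock: 8.35
eef_pos: [458.7, -123.8, 73.1]
tool_rot: [-1.571, -0.0, -1.856]
force: [0.0, -0.3, -0.7]
width: 15.7
```

Emit:
servo_tool:
  increments:
    - {"dx": 0,"dy": 0,"dz": -0.05,"ax": 0,"ay": 0,"az": 0,"claw": 1}
    - {"dx": 0,"dy": 0,"dz": -0.1,"ax": 0,"ay": 0,"az": 0,"claw": 1}
    - {"dx": 0,"dy": 0,"dz": -0.1,"ax": 0,"ay": 0,"az": 0,"claw": 1}

```text
clock: 8.6
eef_pos: [458.8, -123.8, 72.2]
tool_rot: [-1.571, 0.0, -1.856]
force: [-0.0, -1.3, -0.2]
width: 15.9
```

Emit:
servo_tool:
  increments:
    - {"dx": 0,"dy": 0,"dz": 0,"ax": 0,"ay": 0,"az": 0,"claw": 0.3}
    - {"dx": 0,"dy": 0,"dz": 0,"ax": 0,"ay": 0,"az": 0,"claw": 0}
    - {"dx": 0,"dy": 0,"dz": 0,"ax": 0,"ay": 0,"az": 0,"claw": -0.5}
    - {"dx": 0,"dy": 0,"dz": 0,"ax": 0,"ay": 0,"az": 0,"claw": -1}
    - {"dx": 0,"dy": 0,"dz": 0,"ax": 0,"ay": 0,"az": 0,"claw": -1}

```text
clock: 9.02
eef_pos: [458.9, -123.8, 72.4]
tool_rot: [-1.571, 0.0, -1.856]
force: [-0.2, -0.8, 0.2]
width: 75.7
```

```bash
python3 - <<'E'
from h import *
s=read_state();print(s["clock"],s["eef_pos"],s["force"],s["width"])
i=get_image("side");crop(i,195,200,255,250,12,"pics/side9.png")
i=get_image("wrist");crop(i,150,100,350,300,3,"pics/w9.png")
E
```

```text
9.0167 [ 458.92982943 -123.82917265   72.37288022] [-0.18713243 -0.75084002  0.19834047] 75.67326212543342
```

View pics/side9.png

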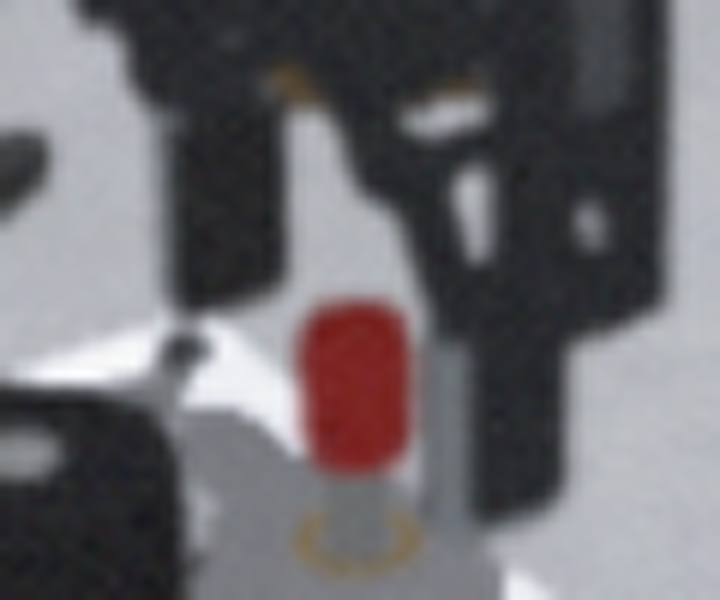

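View pics/w9.png

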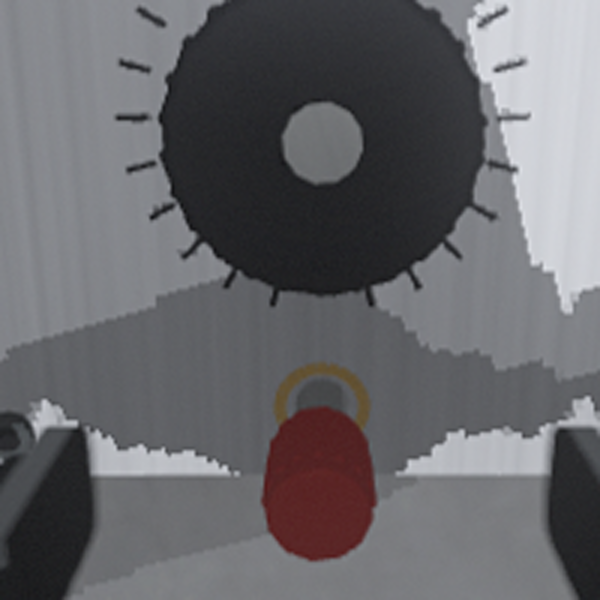

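Emit:
servo_tool:
  increments:
    - {"dx": 0,"dy": 0,"dz": 1.5,"ax": 0,"ay": 0,"az": 0,"claw": -1}
    - {"dx": 0,"dy": 0,"dz": 4,"ax": 0,"ay": 0,"az": 0,"claw": -1}
    - {"dx": 0.2,"dy": 0.6,"dz": 5.5,"ax": 0,"ay": 0,"az": -0.05,"claw": -1}
    - {"dx": 0.8,"dy": 2.7,"dz": 5.5,"ax": 0,"ay": 0,"az": -0.15,"claw": -1}
    - {"dx": 1.4,"dy": 4.8,"dz": 5.5,"ax": 0,"ay": 0,"az": -0.26,"claw": -1}
    - {"dx": 1.68,"dy": 5.76,"dz": 5.5,"ax": 0,"ay": 0,"az": -0.35,"claw": -1}
    - {"dx": 1.68,"dy": 5.76,"dz": 5.5,"ax": 0,"ay": 0,"az": -0.35,"claw": -1}
    - {"dx": 1.68,"dy": 5.76,"dz": 5.5,"ax": 0,"ay": 0,"az": -0.35,"claw": -1}

```text
clock: 9.78
eef_pos: [475.6, -66.0, 127.3]
tool_rot: [-1.571, -0.001, -2.202]
force: [0.4, -0.4, 0.2]
width: 85.3
```

```bash
python3 - <<'E'
from h import *
i=get_image("wrist");i=get_image("wrist");i=get_image("wrist")
s=read_state();print(s["clock"],s["eef_pos"],s["tool_rot"],s["force"],s["width"])
cv2.imwrite("pics/w10.png",i["color"][:,:,::-1]);print(proj(i,[475.7,-66.2,94]),proj(i,[*s["eef_pos"][:2],94]))
i=get_image("scene");crop(i,90,90,270,220,4,"pics/scene10.png")
E
```

```text
9.9333 [475.15199295 -67.49155979 127.17060332] [-1.57102122e+00 -8.55238735e-04 -2.20576353e+00] [ 0.14499801 -0.16376945  0.66181859] 85.07471100090623
[255.68267992 221.64195294] [256.15545824 223.48075401]
```

View pics/w10.png

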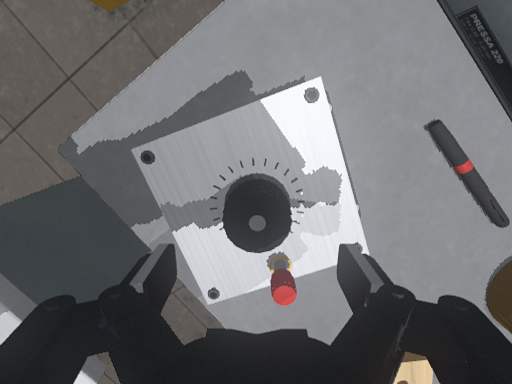

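View pics/scene10.png

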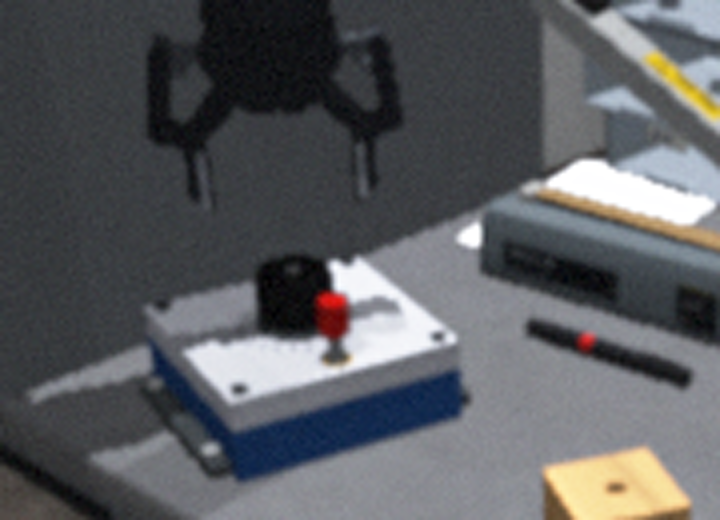

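Emit:
servo_tool:
  increments:
    - {"dx": 0.05,"dy": 0,"dz": -1.5,"ax": 0,"ay": 0,"az": 0,"claw": -1}
    - {"dx": 0.05,"dy": 0,"dz": -3.5,"ax": 0,"ay": 0,"az": 0,"claw": -1}
    - {"dx": 0.05,"dy": 0,"dz": -5.2,"ax": 0,"ay": 0,"az": 0,"claw": -1}
    - {"dx": 0.05,"dy": 0,"dz": -6.1,"ax": 0,"ay": 0,"az": 0,"claw": -1}
    - {"dx": 0.05,"dy": 0,"dz": -6.2,"ax": 0,"ay": 0,"az": 0,"claw": -1}
    - {"dx": 0.05,"dy": 0,"dz": -6.2,"ax": 0,"ay": 0,"az": 0,"claw": -1}

```text
clock: 10.48
eef_pos: [475.8, -66.7, 65.0]
tool_rot: [-1.572, -0.001, -2.206]
force: [0.1, 0.7, -0.3]
width: 85.5
```

Emit:
servo_tool:
  increments:
    - {"dx": 0,"dy": 0,"dz": 0,"ax": 0,"ay": 0,"az": 0,"claw": -0.6}
    - {"dx": 0,"dy": 0,"dz": 0,"ax": 0,"ay": 0,"az": 0,"claw": -0.4}
    - {"dx": 0,"dy": 0,"dz": 0,"ax": 0,"ay": 0,"az": 0,"claw": -0.3}
    - {"dx": 0,"dy": 0,"dz": 0,"ax": 0,"ay": 0,"az": 0,"claw": -0.25}
    - {"dx": 0,"dy": 0,"dz": 0,"ax": 0,"ay": 0,"az": 0,"claw": -0.25}

```text
clock: 10.9
eef_pos: [476.5, -66.2, 65.8]
tool_rot: [-1.57, 0.001, -2.206]
force: [-0.7, 0.3, 0.1]
width: 53.3
```

```bash
python3 - <<'E'
from h import *
s=read_state();print(s["clock"],s["eef_pos"],s["tool_rot"],s["force"],s["torque"],s["width"])
E
```

```text
10.9 [476.489009   -66.24629036  65.77022198] [-1.56997978e+00  5.02839541e-04 -2.20573756e+00] [-0.65134098  0.26909822  0.12850329] [-0.01793986 -0.04158691  0.00929244] 53.274411434066636
```

Emit:
servo_tool:
  increments:
    - {"dx": 0,"dy": 0,"dz": 0,"ax": 0,"ay": 0,"az": 0,"claw": -0.17}
    - {"dx": 0,"dy": 0,"dz": 0,"ax": 0,"ay": 0,"az": 0,"claw": -0.1}
    - {"dx": 0,"dy": 0,"dz": 0,"ax": 0,"ay": 0,"az": 0,"claw": -0.1}
    - {"dx": 0,"dy": 0,"dz": 0,"ax": 0,"ay": 0,"az": 0,"claw": -0.1}

```text
clock: 11.23
eef_pos: [476.4, -66.3, 65.7]
tool_rot: [-1.57, 0.0, -2.206]
force: [-1.5, 0.8, 5.6]
width: 47.5
```

Emit:
servo_tool:
  increments:
    - {"dx": 0,"dy": 0,"dz": 0,"ax": 0,"ay": 0,"az": 0.03,"claw": -0.1}
    - {"dx": 0,"dy": 0,"dz": 0,"ax": 0,"ay": 0,"az": 0.06,"claw": -0.1}
    - {"dx": 0,"dy": 0,"dz": 0,"ax": 0,"ay": 0,"az": 0.09,"claw": -0.1}
    - {"dx": 0,"dy": 0,"dz": 0,"ax": 0,"ay": 0,"az": 0.1,"claw": -0.1}

```text
clock: 11.57
eef_pos: [476.4, -66.2, 65.7]
tool_rot: [-1.57, 0.0, -2.105]
force: [-0.9, -0.3, 6.0]
width: 47.4
```

```bash
python3 - <<'E'
from h import *
s=read_state();print(s["clock"],s["eef_pos"],s["tool_rot"],s["force"],s["torque"],s["width"])
i=get_image("wrist");crop(i,100,100,400,384,2,"pics/w11.png")
i=get_image("scene");crop(i,90,90,270,220,4,"pics/scene11.png")
E
```

```text
11.5667 [476.38619842 -66.24555339  65.68456256] [-1.57027448e+00  3.27578679e-04 -2.10479864e+00] [-0.88731364 -0.28648928  6.00952562] [-0.00102878  0.14273978 -0.08814027] 47.44602927785348
```

View pics/w11.png

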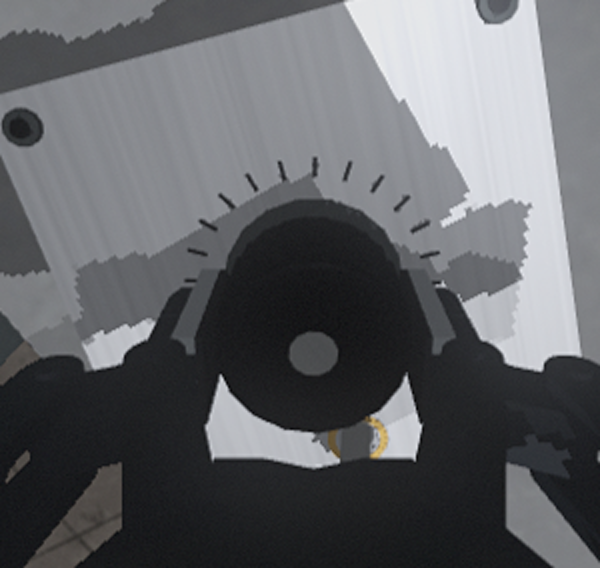

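View pics/scene11.png

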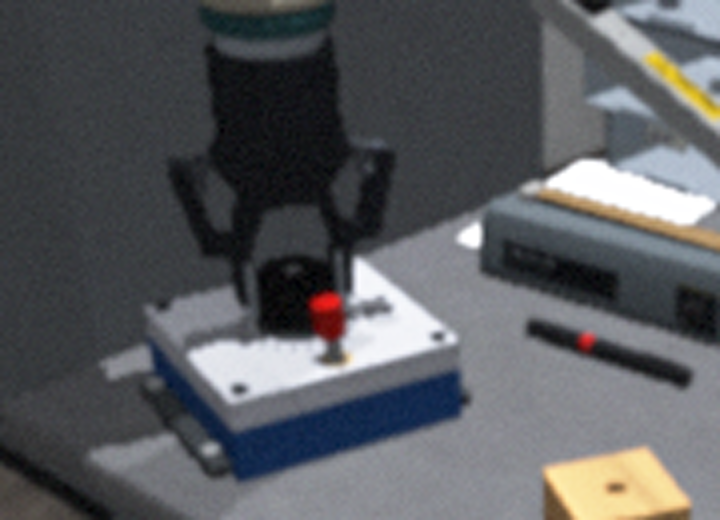

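Emit:
servo_tool:
  increments:
    - {"dx": 0,"dy": 0,"dz": 0,"ax": 0,"ay": 0,"az": 0.03,"claw": -0.1}
    - {"dx": 0,"dy": 0,"dz": 0,"ax": 0,"ay": 0,"az": 0.06,"claw": -0.1}
    - {"dx": 0,"dy": 0,"dz": 0,"ax": 0,"ay": 0,"az": 0.09,"claw": -0.1}
    - {"dx": 0,"dy": 0,"dz": 0,"ax": 0,"ay": 0,"az": 0.1,"claw": -0.1}

```text
clock: 12.0
eef_pos: [476.3, -66.2, 65.7]
tool_rot: [-1.57, 0.0, -2.005]
force: [-1.3, -0.5, 5.4]
width: 47.2
```

```bash
cat > chk.py <<'E'
from h import *
s=read_state();print(round(s["clock"],2),s["eef_pos"].round(1),"yaw",s["tool_rot"][2].round(3),"F",s["force"].round(1),"T",s["torque"].round(3),"w",round(s["width"],1))
i=get_image("scene");c=i["color"].astype(int)[150:182,155:185]
m=(c[...,0]>90)&(c[...,1]<60)&(c[...,2]<60);v,u=np.nonzero(m);print("red",len(u),u.mean().round(2)+155,v.mean().round(2)+150)
E
python3 chk.py
```

```text
12.0 [476.3 -66.2  65.7] yaw -2.005 F [-1.3 -0.5  5.4] T [ 0.013  0.093 -0.111] w 47.2
red 74 171.57 168.07999999999998
```

Emit:
servo_tool:
  increments:
    - {"dx": 0,"dy": 0,"dz": 0,"ax": 0,"ay": 0,"az": 0.015,"claw": -0.1}
    - {"dx": 0,"dy": 0,"dz": 0,"ax": 0,"ay": 0,"az": 0.03,"claw": -0.1}
    - {"dx": 0,"dy": 0,"dz": 0,"ax": 0,"ay": 0,"az": 0.04,"claw": -0.1}

```text
clock: 12.3
eef_pos: [476.3, -66.2, 65.7]
tool_rot: [-1.57, 0.0, -1.965]
force: [-1.8, 1.4, 4.4]
width: 47.2
```

```bash
python3 chk.py
```

```text
12.3 [476.3 -66.2  65.7] yaw -1.965 F [-1.8  1.4  4.4] T [ 0.006  0.163 -0.092] w 47.2
red 72 171.57 168.03
```

Emit:
servo_tool:
  increments:
    - {"dx": 0,"dy": 0,"dz": 0,"ax": 0,"ay": 0,"az": 0.013,"claw": -0.1}
    - {"dx": 0,"dy": 0,"dz": 0,"ax": 0,"ay": 0,"az": 0.026,"claw": -0.1}
    - {"dx": 0,"dy": 0,"dz": 0,"ax": 0,"ay": 0,"az": 0.04,"claw": -0.1}

```text
clock: 12.6
eef_pos: [476.2, -66.2, 65.7]
tool_rot: [-1.57, 0.0, -1.926]
force: [-1.8, -0.2, 5.8]
width: 47.6
```

```bash
python3 chk.py
```

```text
12.6 [476.2 -66.2  65.7] yaw -1.926 F [-1.8 -0.2  5.8] T [-0.003  0.132 -0.101] w 47.6
red 74 171.72 167.96
```

Emit:
servo_tool:
  increments:
    - {"dx": 0,"dy": 0,"dz": 0,"ax": 0,"ay": 0,"az": 0.013,"claw": -0.1}
    - {"dx": 0,"dy": 0,"dz": 0,"ax": 0,"ay": 0,"az": 0.026,"claw": -0.1}
    - {"dx": 0,"dy": 0,"dz": 0,"ax": 0,"ay": 0,"az": 0.04,"claw": -0.1}

```text
clock: 12.9
eef_pos: [476.2, -66.2, 65.7]
tool_rot: [-1.571, 0.0, -1.885]
force: [-1.1, 0.1, 6.0]
width: 47.3
```

```bash
python3 chk.py
```

```text
12.9 [476.2 -66.2  65.7] yaw -1.885 F [-1.1  0.1  6. ] T [ 0.048  0.13  -0.07 ] w 47.3
red 74 171.65 167.93
```

Emit:
servo_tool:
  increments:
    - {"dx": 0,"dy": 0,"dz": 0,"ax": 0,"ay": 0,"az": 0.013,"claw": -0.1}
    - {"dx": 0,"dy": 0,"dz": 0,"ax": 0,"ay": 0,"az": 0.026,"claw": -0.1}
    - {"dx": 0,"dy": 0,"dz": 0,"ax": 0,"ay": 0,"az": 0.04,"claw": -0.1}

```text
clock: 13.2
eef_pos: [476.2, -66.2, 65.7]
tool_rot: [-1.571, 0.0, -1.845]
force: [-1.2, 0.7, 6.6]
width: 47.3
```

```bash
python3 chk.py
```

```text
13.2 [476.2 -66.2  65.7] yaw -1.845 F [-1.2  0.7  6.6] T [ 0.066  0.141 -0.101] w 47.3
red 72 171.68 167.88
```

Emit:
servo_tool:
  increments:
    - {"dx": 0,"dy": 0,"dz": 0,"ax": 0,"ay": 0,"az": 0.013,"claw": -0.1}
    - {"dx": 0,"dy": 0,"dz": 0,"ax": 0,"ay": 0,"az": 0.026,"claw": -0.1}
    - {"dx": 0,"dy": 0,"dz": 0,"ax": 0,"ay": 0,"az": 0.04,"claw": -0.1}

```text
clock: 13.5
eef_pos: [476.2, -66.2, 65.7]
tool_rot: [-1.571, 0.0, -1.805]
force: [-1.6, 0.3, 6.0]
width: 47.4
```

```bash
python3 chk.py
```

```text
13.5 [476.2 -66.2  65.7] yaw -1.805 F [-1.6  0.3  6. ] T [ 0.071  0.194 -0.052] w 47.4
red 73 171.6 167.92000000000002
```

Emit:
servo_tool:
  increments:
    - {"dx": 0,"dy": 0,"dz": 0,"ax": 0,"ay": 0,"az": 0.013,"claw": -0.1}
    - {"dx": 0,"dy": 0,"dz": 0,"ax": 0,"ay": 0,"az": 0.026,"claw": -0.1}
    - {"dx": 0,"dy": 0,"dz": 0,"ax": 0,"ay": 0,"az": 0.04,"claw": -0.1}

```text
clock: 13.8
eef_pos: [476.2, -66.2, 65.7]
tool_rot: [-1.571, 0.0, -1.765]
force: [-2.0, -0.2, 6.8]
width: 47.5
```

```bash
python3 chk.py
```

```text
13.8 [476.2 -66.2  65.7] yaw -1.765 F [-2.  -0.2  6.8] T [ 0.058  0.169 -0.055] w 47.5
red 74 171.57 167.93
```

Emit:
servo_tool:
  increments:
    - {"dx": 0,"dy": 0,"dz": 0,"ax": 0,"ay": 0,"az": 0.013,"claw": -0.1}
    - {"dx": 0,"dy": 0,"dz": 0,"ax": 0,"ay": 0,"az": 0.026,"claw": -0.1}
    - {"dx": 0,"dy": 0,"dz": 0,"ax": 0,"ay": 0,"az": 0.04,"claw": -0.1}

```text
clock: 14.1
eef_pos: [476.2, -66.2, 65.7]
tool_rot: [-1.571, 0.0, -1.725]
force: [-0.9, 0.6, 7.2]
width: 47.4
```

```bash
python3 chk.py
```

```text
14.1 [476.2 -66.2  65.7] yaw -1.725 F [-0.9  0.6  7.2] T [ 0.02   0.207 -0.031] w 47.4
red 71 171.45 168.11
```

Emit:
servo_tool:
  increments:
    - {"dx": 0,"dy": 0,"dz": 0,"ax": 0,"ay": 0,"az": 0.013,"claw": -0.1}
    - {"dx": 0,"dy": 0,"dz": 0,"ax": 0,"ay": 0,"az": 0.026,"claw": -0.1}
    - {"dx": 0,"dy": 0,"dz": 0,"ax": 0,"ay": 0,"az": 0.04,"claw": -0.1}

```text
clock: 14.4
eef_pos: [476.1, -66.2, 65.7]
tool_rot: [-1.571, -0.0, -1.685]
force: [-1.1, 0.4, 6.7]
width: 47.5
```

```bash
python3 chk.py
```

```text
14.4 [476.1 -66.2  65.7] yaw -1.685 F [-1.1  0.4  6.7] T [ 0.068  0.159 -0.12 ] w 47.5
red 72 171.49 167.99
```

Emit:
servo_tool:
  increments:
    - {"dx": 0,"dy": 0,"dz": 0,"ax": 0,"ay": 0,"az": 0.013,"claw": -0.1}
    - {"dx": 0,"dy": 0,"dz": 0,"ax": 0,"ay": 0,"az": 0.026,"claw": -0.1}
    - {"dx": 0,"dy": 0,"dz": 0,"ax": 0,"ay": 0,"az": 0.04,"claw": -0.1}

```text
clock: 14.7
eef_pos: [476.1, -66.2, 65.7]
tool_rot: [-1.571, -0.0, -1.645]
force: [-0.5, -0.8, 6.7]
width: 47.3
```

```bash
python3 chk.py
```

```text
14.7 [476.1 -66.2  65.7] yaw -1.645 F [-0.5 -0.8  6.7] T [ 0.084  0.192 -0.024] w 47.3
red 69 171.45 167.87
```

Emit:
servo_tool:
  increments:
    - {"dx": 0,"dy": 0,"dz": 0,"ax": 0,"ay": 0,"az": 0.013,"claw": -0.1}
    - {"dx": 0,"dy": 0,"dz": 0,"ax": 0,"ay": 0,"az": 0.026,"claw": -0.1}
    - {"dx": 0,"dy": 0,"dz": 0,"ax": 0,"ay": 0,"az": 0.04,"claw": -0.1}

```text
clock: 15.0
eef_pos: [476.0, -66.2, 65.7]
tool_rot: [-1.571, -0.0, -1.605]
force: [-2.0, 1.3, 6.5]
width: 46.9
```

```bash
python3 chk.py
```

```text
15.0 [476.  -66.2  65.7] yaw -1.605 F [-2.   1.3  6.5] T [ 0.037  0.146 -0.058] w 46.9
red 69 171.35 168.16
```

Emit:
servo_tool:
  increments:
    - {"dx": 0,"dy": 0,"dz": 0,"ax": 0,"ay": 0,"az": 0.013,"claw": -0.1}
    - {"dx": 0,"dy": 0,"dz": 0,"ax": 0,"ay": 0,"az": 0.026,"claw": -0.1}
    - {"dx": 0,"dy": 0,"dz": 0,"ax": 0,"ay": 0,"az": 0.04,"claw": -0.1}

```text
clock: 15.3
eef_pos: [476.0, -66.1, 65.7]
tool_rot: [-1.571, -0.0, -1.565]
force: [-2.0, -0.1, 5.4]
width: 47.0
```

```bash
python3 chk.py
```

```text
15.3 [476.  -66.1  65.7] yaw -1.565 F [-2.  -0.1  5.4] T [ 0.136  0.258 -0.075] w 47.0
red 72 171.25 168.28
```

Emit:
servo_tool:
  increments:
    - {"dx": 0,"dy": 0,"dz": 0,"ax": 0,"ay": 0,"az": 0.013,"claw": -0.1}
    - {"dx": 0,"dy": 0,"dz": 0,"ax": 0,"ay": 0,"az": 0.026,"claw": -0.1}
    - {"dx": 0,"dy": 0,"dz": 0,"ax": 0,"ay": 0,"az": 0.04,"claw": -0.1}

```text
clock: 15.6
eef_pos: [476.0, -66.1, 65.7]
tool_rot: [-1.571, -0.0, -1.525]
force: [-1.2, 0.8, 6.7]
width: 47.7
```

```bash
python3 chk.py; python3 -c "
from h import *
i=get_image('wrist');crop(i,150,100,350,384,2,'pics/w12.png')"
```

```text
15.6 [476.  -66.1  65.7] yaw -1.525 F [-1.2  0.8  6.7] T [ 0.064  0.201 -0.06 ] w 47.7
red 68 173.84 170.62
```

View pics/w12.png

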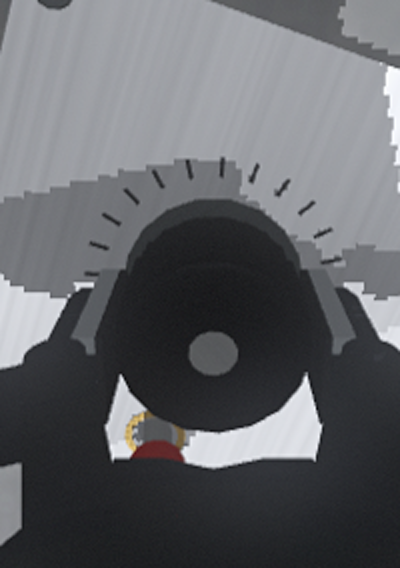

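Emit:
servo_tool:
  increments:
    - {"dx": 0,"dy": 0,"dz": 0,"ax": 0,"ay": 0,"az": 0,"claw": -0.3}
    - {"dx": 0,"dy": 0,"dz": 0,"ax": 0,"ay": 0,"az": 0,"claw": -0.6}
    - {"dx": 0,"dy": 0,"dz": 0,"ax": 0,"ay": 0,"az": 0,"claw": -0.8}
    - {"dx": 0,"dy": 0,"dz": 0,"ax": 0,"ay": 0,"az": 0,"claw": -0.8}
    - {"dx": 0,"dy": 0,"dz": 1,"ax": 0,"ay": 0,"az": 0,"claw": -0.8}
    - {"dx": 0,"dy": 0,"dz": 3,"ax": 0,"ay": 0,"az": 0,"claw": -0.8}
    - {"dx": 0,"dy": 0,"dz": 5.5,"ax": 0,"ay": 0,"az": -0.1,"claw": -0.8}
    - {"dx": 0,"dy": 0,"dz": 6,"ax": 0,"ay": 0,"az": -0.2,"claw": -0.8}

```text
clock: 16.37
eef_pos: [477.9, -66.2, 128.6]
tool_rot: [-1.566, 0.001, -1.73]
force: [0.7, 0.4, 0.3]
width: 76.8
```

```bash
python3 chk.py; python3 -c "
from h import *
i=get_image('scene');crop(i,150,140,200,185,14,'pics/scene13.png')
i=get_image('wrist');i=get_image('wrist');np.save('w13.npy',i,allow_pickle=True);cv2.imwrite('pics/w13.png',i['color'][:,:,::-1])"
```

```text
16.37 [477.9 -66.2 128.6] yaw -1.73 F [0.7 0.4 0.3] T [ 0.04  -0.04  -0.003] w 76.8
red 67 173.94 170.6
```

View pics/scene13.png

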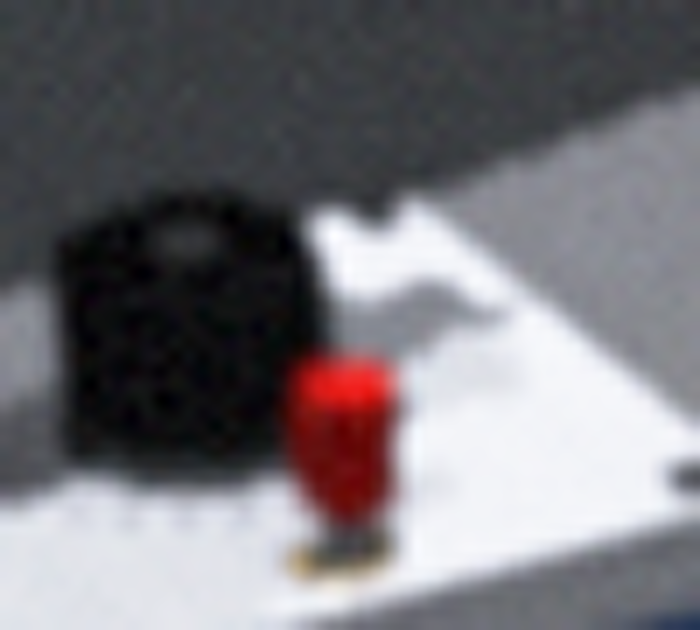

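View pics/w13.png

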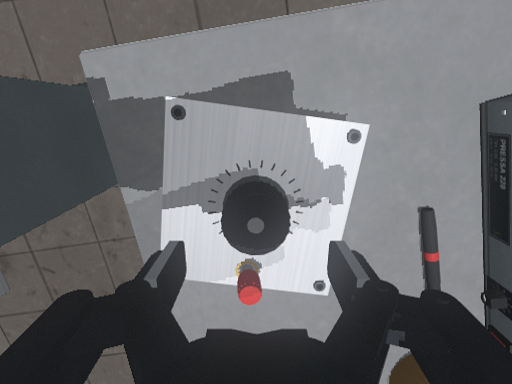

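Emit:
servo_tool:
  increments:
    - {"dx": -0.4,"dy": -1.5,"dz": 0,"ax": 0,"ay": 0,"az": -0.08,"claw": 1}
    - {"dx": -1,"dy": -3.3,"dz": 0,"ax": 0,"ay": 0,"az": -0.13,"claw": 1}
    - {"dx": -1.5,"dy": -5,"dz": 0,"ax": 0,"ay": 0,"az": -0.13,"claw": 1}
    - {"dx": -1.72,"dy": -5.77,"dz": 0,"ax": 0,"ay": 0,"az": -0.13,"claw": 1}
    - {"dx": -1.72,"dy": -5.77,"dz": 0,"ax": 0,"ay": 0,"az": -0.13,"claw": 1}
    - {"dx": -1.72,"dy": -5.77,"dz": -0.5,"ax": 0,"ay": 0,"az": -0.13,"claw": 1}
    - {"dx": -1.72,"dy": -5.77,"dz": -1.2,"ax": 0,"ay": 0,"az": -0.13,"claw": 1}
    - {"dx": -1.72,"dy": -5.77,"dz": -1.2,"ax": 0,"ay": 0,"az": -0.13,"claw": 1}

```text
clock: 17.23
eef_pos: [458.5, -122.5, 111.9]
tool_rot: [-1.573, 0.001, -1.853]
force: [-0.3, -0.4, 0.1]
width: 0.2
```

```bash
python3 chk.py; python3 -c "
from h import *
i=get_image('scene');crop(i,150,120,200,185,10,'pics/scene14.png')
i=get_image('side');crop(i,195,190,255,250,10,'pics/side14.png')
i=get_image('wrist');np.save('w14.npy',i,allow_pickle=True);crop(i,180,150,330,300,4,'pics/w14.png')
s=read_state();print(s['eef_pos'],s['tool_rot'],s['width'])"
```

```text
17.23 [ 458.5 -122.5  111.9] yaw -1.853 F [-0.3 -0.4  0.1] T [ 0.006  0.016 -0.016] w 0.2
red 26 174.85 171.31
[ 459.15384429 -123.26559391  113.19889387] [-1.57098354e+00  2.78461238e-04 -1.85452141e+00] 0.10568820762404002
```

View pics/scene14.png

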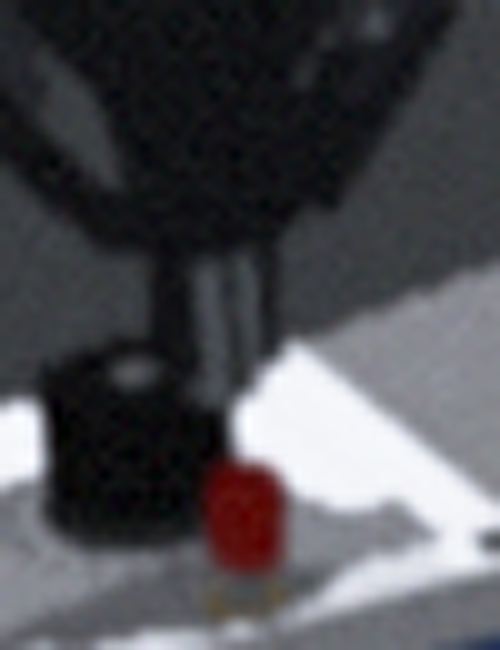

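View pics/side14.png

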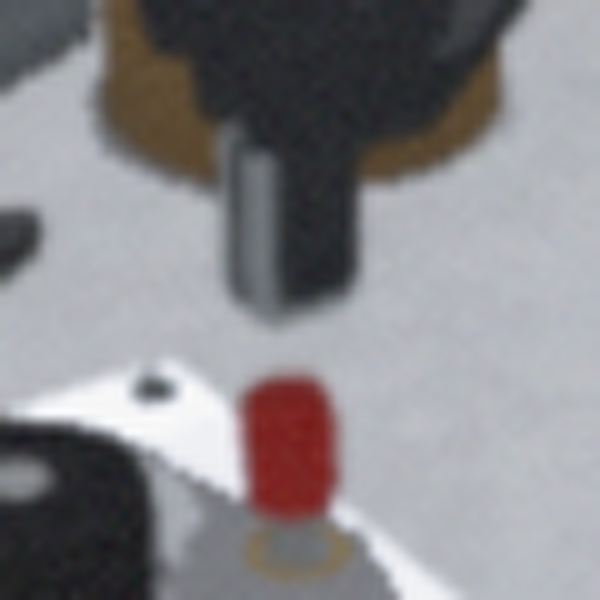

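View pics/w14.png

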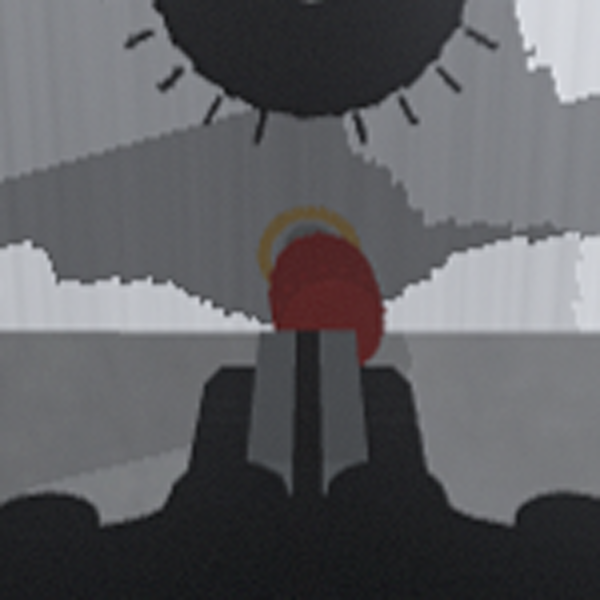

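Emit:
servo_tool:
  increments:
    - {"dx": 0.05,"dy": -0.05,"dz": -0.8,"ax": 0,"ay": 0,"az": 0,"claw": 1}
    - {"dx": 0.1,"dy": -0.05,"dz": -1.5,"ax": 0,"ay": 0,"az": 0,"claw": 1}
    - {"dx": 0.1,"dy": -0.05,"dz": -1.8,"ax": 0,"ay": 0,"az": 0,"claw": 1}
    - {"dx": 0.1,"dy": -0.05,"dz": -1.8,"ax": 0,"ay": 0,"az": 0,"claw": 1}
    - {"dx": 0.1,"dy": -0.05,"dz": -1.8,"ax": 0,"ay": 0,"az": 0,"claw": 1}

```text
clock: 17.85
eef_pos: [459.7, -124.4, 94.9]
tool_rot: [-1.572, -0.0, -1.856]
force: [-0.4, -0.2, 0.2]
width: -0.2
```

Emit:
servo_tool:
  increments:
    - {"dx": 0,"dy": 0,"dz": -0.1,"ax": 0,"ay": 0,"az": 0,"claw": 1}
    - {"dx": 0,"dy": 0,"dz": -0.2,"ax": 0,"ay": 0,"az": 0,"claw": 1}
    - {"dx": 0,"dy": 0,"dz": -0.3,"ax": 0,"ay": 0,"az": 0,"claw": 1}

```text
clock: 18.1
eef_pos: [460.1, -124.5, 92.4]
tool_rot: [-1.57, 0.0, -1.856]
force: [0.0, 0.5, -0.1]
width: 0.2
```

```bash
python3 chk.py
```

```text
18.1 [ 460.1 -124.5   92.4] yaw -1.856 F [ 0.   0.5 -0.1] T [ 0.026 -0.049  0.008] w 0.2
red 19 174.32 171.79
```

Emit:
servo_tool:
  increments:
    - {"dx": 0,"dy": 0,"dz": -0.07,"ax": 0,"ay": 0,"az": 0,"claw": 1}
    - {"dx": 0,"dy": 0,"dz": -0.13,"ax": 0,"ay": 0,"az": 0,"claw": 1}
    - {"dx": 0,"dy": 0,"dz": -0.2,"ax": 0,"ay": 0,"az": 0,"claw": 1}

```text
clock: 18.4
eef_pos: [460.2, -124.5, 90.6]
tool_rot: [-1.57, 0.0, -1.856]
force: [-1.1, 0.4, 4.3]
width: 0.1
```

```bash
python3 chk.py
```

```text
18.4 [ 460.2 -124.5   90.6] yaw -1.856 F [-1.1  0.4  4.3] T [0.014 0.157 0.014] w 0.1
red 30 173.53 172.82999999999998
```

Emit:
servo_tool:
  increments:
    - {"dx": 0,"dy": 0,"dz": -0.05,"ax": 0,"ay": 0,"az": 0,"claw": 1}
    - {"dx": 0,"dy": 0,"dz": -0.1,"ax": 0,"ay": 0,"az": 0,"claw": 1}
    - {"dx": 0,"dy": 0,"dz": -0.15,"ax": 0,"ay": 0,"az": 0,"claw": 1}

```text
clock: 18.7
eef_pos: [460.0, -124.5, 88.9]
tool_rot: [-1.571, -0.0, -1.856]
force: [0.5, -0.5, 4.1]
width: -0.2
```

```bash
python3 chk.py
```

```text
18.7 [ 460.  -124.5   88.9] yaw -1.856 F [ 0.5 -0.5  4.1] T [0.058 0.133 0.008] w -0.2
red 23 174.0 173.26
```

Moving at ~4 N. Continue.

Emit:
servo_tool:
  increments:
    - {"dx": 0,"dy": 0,"dz": -0.07,"ax": 0,"ay": 0,"az": 0,"claw": 1}
    - {"dx": 0,"dy": 0,"dz": -0.14,"ax": 0,"ay": 0,"az": 0,"claw": 1}
    - {"dx": 0,"dy": 0,"dz": -0.21,"ax": 0,"ay": 0,"az": 0,"claw": 1}
    - {"dx": 0,"dy": 0,"dz": -0.25,"ax": 0,"ay": 0,"az": 0,"claw": 1}

```text
clock: 19.08
eef_pos: [459.7, -124.4, 86.2]
tool_rot: [-1.571, -0.0, -1.856]
force: [-1.2, -0.4, 5.2]
width: -0.2
```

```bash
python3 chk.py
```

```text
19.08 [ 459.7 -124.4   86.2] yaw -1.856 F [-1.2 -0.4  5.2] T [0.094 0.338 0.024] w -0.2
red 24 173.54 174.46
```

Emit:
servo_tool:
  increments:
    - {"dx": 0,"dy": 0,"dz": -0.07,"ax": 0,"ay": 0,"az": 0,"claw": 1}
    - {"dx": 0,"dy": 0,"dz": -0.14,"ax": 0,"ay": 0,"az": 0,"claw": 1}
    - {"dx": 0,"dy": 0,"dz": -0.21,"ax": 0,"ay": 0,"az": 0,"claw": 1}
    - {"dx": 0,"dy": 0,"dz": -0.25,"ax": 0,"ay": 0,"az": 0,"claw": 1}

```text
clock: 19.47
eef_pos: [459.5, -124.3, 83.7]
tool_rot: [-1.572, -0.0, -1.856]
force: [-2.7, 0.3, 5.6]
width: 0.2
```

```bash
python3 chk.py
```

```text
19.47 [ 459.5 -124.3   83.7] yaw -1.856 F [-2.7  0.3  5.6] T [ 0.064  0.444 -0.022] w 0.2
red 21 174.0 174.52
```

Emit:
servo_tool:
  increments:
    - {"dx": 0,"dy": 0,"dz": -0.06,"ax": 0,"ay": 0,"az": 0,"claw": 1}
    - {"dx": 0,"dy": 0,"dz": -0.12,"ax": 0,"ay": 0,"az": 0,"claw": 1}
    - {"dx": 0,"dy": 0,"dz": -0.18,"ax": 0,"ay": 0,"az": 0,"claw": 1}

```text
clock: 19.77
eef_pos: [459.3, -124.3, 81.9]
tool_rot: [-1.572, -0.0, -1.856]
force: [-2.2, 0.1, 5.9]
width: 0.1
```

```bash
python3 chk.py
```

```text
19.77 [ 459.3 -124.3   81.9] yaw -1.856 F [-2.2  0.1  5.9] T [0.124 0.508 0.01 ] w 0.1
red 24 174.32999999999998 175.21
```

Emit:
servo_tool:
  increments:
    - {"dx": 0,"dy": 0,"dz": -0.04,"ax": 0,"ay": 0,"az": 0,"claw": 1}
    - {"dx": 0,"dy": 0,"dz": -0.08,"ax": 0,"ay": 0,"az": 0,"claw": 1}

```text
clock: 19.98
eef_pos: [459.2, -124.3, 81.1]
tool_rot: [-1.572, -0.0, -1.856]
force: [-2.2, 0.6, 5.4]
width: -0.0
```

```bash
python3 chk.py
```

```text
19.98 [ 459.2 -124.3   81.1] yaw -1.856 F [-2.2  0.6  5.4] T [0.13  0.498 0.032] w -0.0
red 26 174.35 176.27
```

Emit:
servo_tool:
  increments:
    - {"dx": 0,"dy": 0,"dz": -0.03,"ax": 0,"ay": 0,"az": 0,"claw": 1}
    - {"dx": 0,"dy": 0,"dz": -0.06,"ax": 0,"ay": 0,"az": 0,"claw": 1}

```text
clock: 20.2
eef_pos: [459.1, -124.3, 80.7]
tool_rot: [-1.572, -0.0, -1.856]
force: [-3.0, 0.4, 10.7]
width: -0.2
```

```bash
python3 chk.py
```

```text
20.2 [ 459.1 -124.3   80.7] yaw -1.856 F [-3.   0.4 10.7] T [ 0.19   0.77  -0.006] w -0.2
red 30 173.87 176.17000000000002
```

```bash
python3 chk.py; python3 -c "
from h import *
i=get_image('scene');crop(i,150,140,200,185,14,'pics/scene15.png')
i=get_image('side');crop(i,200,210,250,255,14,'pics/side15.png')"
```

```text
20.25 [ 459.1 -124.3   80.7] yaw -1.856 F [-2.5  0.7  8.3] T [ 0.154  0.646 -0.023] w 0.1
red 25 174.04 176.07999999999998
```

View pics/scene15.png

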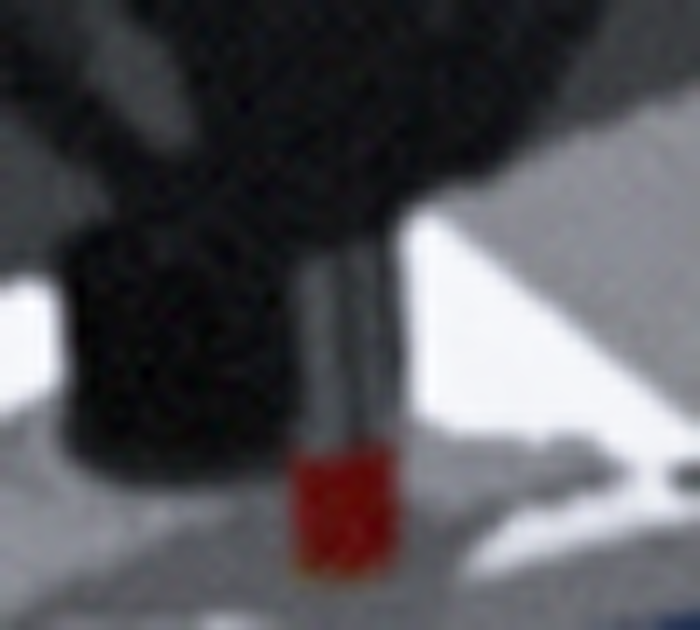

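View pics/side15.png

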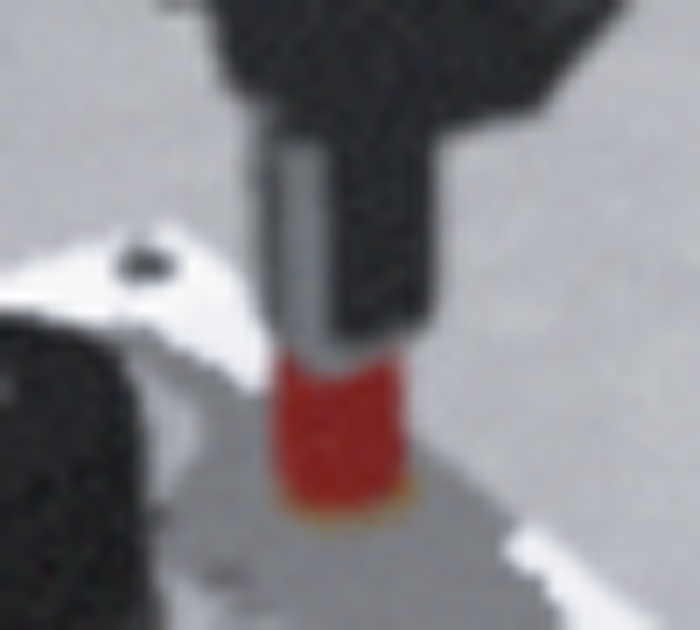

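Emit:
servo_tool:
  increments:
    - {"dx": 0,"dy": 0,"dz": -0.02,"ax": 0,"ay": 0,"az": 0,"claw": 1}
    - {"dx": 0,"dy": 0,"dz": -0.04,"ax": 0,"ay": 0,"az": 0,"claw": 1}

```text
clock: 20.57
eef_pos: [459.1, -124.3, 80.6]
tool_rot: [-1.572, -0.0, -1.856]
force: [-3.6, 0.9, 13.1]
width: -0.0
```

```bash
python3 chk.py
```

```text
20.57 [ 459.1 -124.3   80.6] yaw -1.856 F [-3.6  0.9 13.1] T [0.249 0.9   0.015] w -0.0
red 23 173.96 176.0
```

Position has stopped while force rises: it is home. Retreat straight up and check.

Emit:
servo_tool:
  increments:
    - {"dx": 0,"dy": 0,"dz": 0.2,"ax": 0,"ay": 0,"az": 0,"claw": 1}
    - {"dx": 0,"dy": 0,"dz": 1,"ax": 0,"ay": 0,"az": 0,"claw": 1}
    - {"dx": 0,"dy": 0,"dz": 3,"ax": 0,"ay": 0,"az": 0,"claw": 1}
    - {"dx": 0,"dy": 0,"dz": 6,"ax": 0,"ay": 0,"az": 0,"claw": 1}
    - {"dx": 0,"dy": -1,"dz": 9,"ax": 0,"ay": 0,"az": 0,"claw": 1}
    - {"dx": 0,"dy": -3,"dz": 11,"ax": 0,"ay": 0,"az": 0,"claw": 1}
    - {"dx": 0,"dy": -4,"dz": 11,"ax": 0,"ay": 0,"az": 0,"claw": 1}
    - {"dx": 0,"dy": -4,"dz": 11,"ax": 0,"ay": 0,"az": 0,"claw": 1}

```text
clock: 21.28
eef_pos: [460.6, -167.5, 191.4]
tool_rot: [-1.567, -0.001, -1.86]
force: [-0.9, -0.0, -0.5]
width: -0.2
```

```bash
python3 chk.py; python3 -c "
from h import *
i=get_image('scene');crop(i,150,140,200,185,14,'pics/scene16.png')
a=(458.8,-124.5)
print([((proj(i,[*a,z])-[150,140])*14).round() for z in (56,80)])
i=get_image('side');crop(i,200,210,250,255,14,'pics/side16.png');cv2.imwrite('pics/side16f.png',i['color'][:,:,::-1])
i=get_image('wrist');i=get_image('wrist');crop(i,180,80,330,230,4,'pics/w16.png')
print(proj(i,[459.2,-125.3,80]))"
```

```text
21.28 [ 460.6 -167.5  191.4] yaw -1.86 F [-0.9 -0.  -0.5] T [-0.01  -0.015 -0.006] w -0.2
red 62 173.97 174.71
[array([337., 559.]), array([326., 438.])]
[245.0146194  153.78764189]
```

View pics/scene16.png

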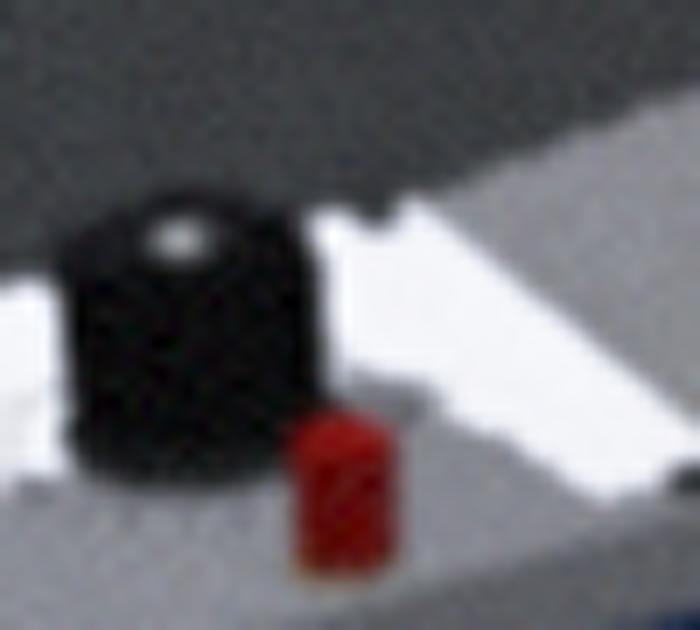

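View pics/side16.png

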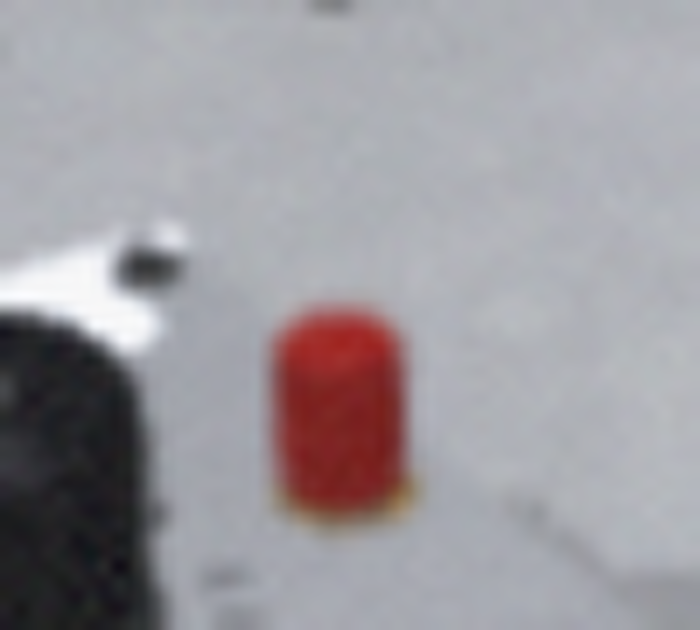

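View pics/w16.png

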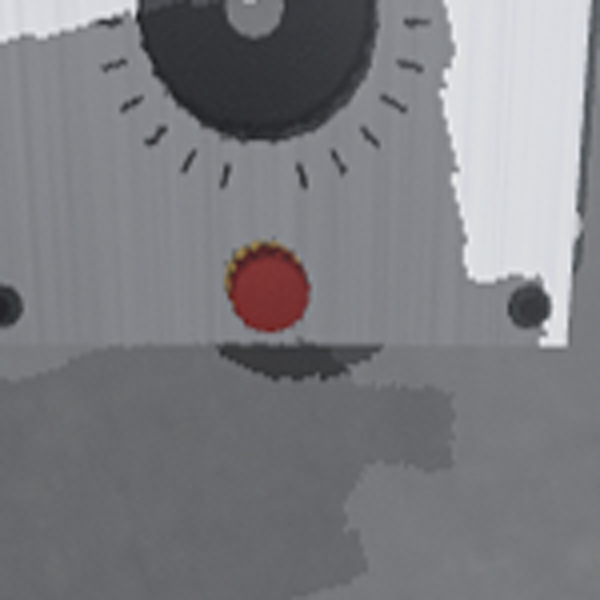

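View pics/side16f.png

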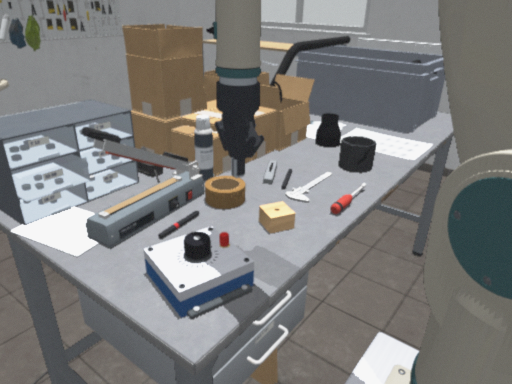

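```bash
python3 -c "
from cell import *
s=read_state();print(s['clock'],abs(s['qd']).max(),s['force']);print(finish_job())"
```

```text
21.5333 0.003914851952094378 [-0.1613473   0.32873294  0.02812491]
the job is handed in; nothing more can be done
None
```

The fixture is locked: the pin is through the guide hole and collar, with its head home on the cover. I handed the job in at 21.5 s; it returned no verdict.

- **Insertion:** I took the pin from its stand, lowered it into the guide hole without feeling any contact, and let it drop the last bit onto the collar.
- **Finding the cross-hole:** I turned the knob about 0.68 rad in small steps. The vertical torque stayed around 0.1 N m, and the pin visibly sank.
- **Pressing home:** I pressed with shut fingers at 4–6 N past the plug. At the end the force rose to 13 N with the fingertips at 80.6 mm and no further travel. The head's top should stand at 80 mm when home.

**Last checks:** In all three camera views the head sits upright and centred on the ring with no visible gap. The arm is clear and at rest with no force on it, and the tools look unmoved in the side view.

**Disagreements:**
- The side camera read some positions up to about 8 mm off the other two, so I used the scene and wrist cameras.
- The wrist camera placed the hole about 1.5 mm from where the arm actually inserted the pin.
- The pin leaned slightly while the collar turned and after it sank, but straightened as I pressed it home.

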